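Set up a ground shaft on V-blocks for inspection

ROBOT

A 7-joint arm with a two-finger parallel gripper is mounted at the origin on the work surface. World frame = base frame: x ahead of the robot, y to its left, z up, the work surface at z = 0. Lengths are in m, angles in rad, forces in N, time in s.
With the tool pointing down it reaches from about 0.4 to 0.9 m from the base axis. Payload 5.5 kg.
Tool frame: the origin (TCP) lies between the finger pads; the fingertips stand 22 mm ahead of it and the grasp point (between the pads) lies 3 mm ahead of it; z points along the fingers, y is the line along which they close (so a half turn about z gives the same grasp; the last joint's range is limited). The gripper opens to 85 mm and grips with 20 to 120 N. Pads are 22 mm wide; open, the fingers measure 114 mm over their backs; the gripper's body (76 mm by 85 mm) begins 54 mm behind the grasp point. The pads swing forward as they close: fully open they stand 13 mm farther back than shut.
Start: joints at [1.498, 0.501, -0.427, 1.55, 0.221, 1.138, -0.21], TCP at [0.214, -0.614, 0.253] pointing down, gripper open.
Joint ranges: [-2.88, 2.88], [-0.31, 2.03], [-1.54, 1.56], [0.2, 2.42], [-1.41, 4.55], [0.19, 2.02], [-2.57, 2.57]. Speed limits (rad/s): [2.57, 2.57, 3.14, 3.14, 3.14, 3.14, 3.14].

INTERFACE

Orientations are given as a rotation vector (axis times angle).
In Python, from station import bot gives the robot as it stands.
- The arm moves only by the tool carry_out, never from a script. Its argument "deltas" is a list that holds one entry, the list of rows, each a list of 4 numbers: the shift along the tool's x, y, z as a fraction of full scale, then the turn about the tool's z as a fraction of full scale. In form: [[[tx, ty, tz, yaw], ...]]. A call has 1 to 20 rows; each row shifts and turns the commanded pose from where the row before left it, along the tool's axes as they then stand; what a row does not reach is not made up. Full scale, the value 1, is 0.75 m for a shift and 1.5 rad for a turn. A row lasts 1/10 s, in which the tool goes at most 50 mm and 8.59 degrees, less where a joint would pass 70% of its speed; a pose out of reach is approached as far as the arm can. A call with a number of a shift or a turn outside -1 to 1 is refused whole. A call with a gripper value outside its range is refused whole. "claw" is the gripper command: -1 is fully open, 1 is shut, values between are in proportion, set as the call begins (left out, the last holds). The fingers move at their own pace and stop on an object; the grip force is fixed at half the most. Time passes only in rows, so rows that do not move let the fingers close. It gives the time, the measured TCP pose, the force and the opening at its end, in the units of the state.
- bot.read_state(): the state, without advancing time (a new reading comes with each control period).
- bot.grab_frame(name): name is "scene" or "top" or "wrist"; returns a dict with "image" (480x640x3 uint8, red, green, blue), "mtx" (3x3 intrinsics, pixels), "extrinsics" (4x4, takes a point from camera to world coordinates); the wrist camera has in their place "tool_from_camera" (4x4, takes a point from camera to tool coordinates, whose origin is the TCP and whose axes are the flange's). Camera axes: x right, y down, z forward; pixel columns grow to the right and rows downward; lengths in m; the calibration is good to about 2 mm. A picture is of the moment at which its call begins: read the wrist's pose just before it. There is no depth.
- bot.job_done(): hands the job in, once; it reports no verdict.
The state is a dict: "time": time; "q": joint angles; "joint_velocities": joint speeds; "joint_efforts": joint torques, N m; "ee_pos": TCP position; "tool_rot": TCP orientation; "force": force on the tool from outside, world axes, zero at the start; "ft_torque": the same for the moment, N m; "opening": finger opening in m.
Only numpy, scipy, OpenCV 4.12 (cv2) and the standard library are available. Lean on these libraries where they do the work, as an engineer would, in place of code of your own. Each camera call takes 0.05 s, during which the arm holds its last target. There are 200 camera calls.

TASK

On the black surface plate, stand the red-edged V-block centred on the red rectangle and the blue-edged one centred on the blue rectangle with their grooves in line, and set the brass setting block flat on the plate midway between them. Then lay the steel shaft on top in both grooves, over the setting block, centred between the V-blocks with its brass-coloured end over the red one, and let go of everything. Leave the file and the dial gauge where they are.

Things in the scene. Friction and masses are not known exactly. Their poses are not given: they have to be found in the camera images.
- spot_red: Red painted rectangle, 60 x 46 mm, on top of the fixed black granite surface plate (260 x 140 x 40 mm high): place of the red-edged V-block. Origin at its centre on the plate's top face, 40 mm above the bench; y lies along the line joining the two rectangles (either way), x across it. They are centred 96 mm apart, equally far from the plate's centre; either may be at either end.
- spot_blue: Blue painted rectangle, 60 x 46 mm, on top of the fixed black granite surface plate (260 x 140 x 40 mm high): place of the blue-edged V-block. Origin at its centre on the plate's top face, 40 mm above the bench; y lies along the line joining the two rectangles (either way), x across it. They are centred 96 mm apart, equally far from the plate's centre; either may be at either end.
- vblock_red_mid (a point): Loose steel V-block with red upper edges beside its groove: 44 mm (x) by 36 mm (y) by 56 mm high, 0.5 kg, upright on the bench. This point is its centre, 28 mm above its underside; z up. A 90-degree groove, 28 mm wide, 14 mm deep, runs along y in its top; grip the sides facing +x and -x, 44 mm apart. It is the same turned half round.
- vblock_blue_mid (a point): Loose steel V-block with blue upper edges beside its groove: 44 mm (x) by 36 mm (y) by 56 mm high, 0.5 kg, upright on the bench. This point is its centre, 28 mm above its underside; z up. A 90-degree groove, 28 mm wide, 14 mm deep, runs along y in its top; grip the sides facing +x and -x, 44 mm apart. It is the same turned half round.
- setting_mid (a point): Loose plain brass block, 32 mm (x) by 24 mm (y) by 18 mm high, 0.11 kg, flat on the bench. This point is its centre, 9 mm above its underside; z up. Between the placed V-blocks 60 mm is free along the line of the rectangles: set it down with its x across that line, held by its ends 32 mm apart. It must go in before the shaft covers the place.
- shaft_mid (a point): Loose steel shaft, a plain cylinder 16 mm in diameter, 170 mm long, 0.27 kg, lying on the bench (it can roll). This point is its centre, on its axis, 8 mm above the bench at the start; y runs along it towards the brass-coloured end (last 35 mm, same thickness). Lying in the grooves its axis is 53 mm above the plate's top, 93 mm above the bench.
- file_mid (a point): Bystander: flat hand file with a black and orange handle, 205 mm long, 26 mm wide, 17 mm high, lying on the bench. This point is near its middle, 8 mm up; y runs along it towards the blade's tip. Leave it alone.
- gauge_mid (a point): Bystander: dial gauge on a dark magnetic base (50 x 45 x 45 mm), with a post and a round dial, 142 mm high in all, standing on the bench beyond the plate. This point is the centre of its base, 22 mm up; z is up. Leave it alone.
There are look-alikes about, which are no part of the job. Of the things like the part that bears setting_mid, leave any that is white; of the rest the smaller one is meant.

How it is judged:
By the outcome, as a careful person would: the job done as asked, in the order asked, and still so for the second after the job is handed in, with the robot touching nothing.
It also fails if it takes over 102 s, if anything falls off the work surface, if the arm or the gripper's body presses on something with over 40 N, if the wrist force passes 120 N, or if a joint passes its speed limit or range.

## Working session

There is one attempt and no reset: what is moved stays moved. The work goes in short steps, Python scripts to look and compute and a tool call to move; the robot and the scene stay as the last step left them, time stands still between calls to the robot, and variables do not carry over. Pictures are saved under pics/ and viewed, on a budget of 19 in all, crops included, one or two more only if the job needs it, and the job is handed in when it is done.

Besides the shell and the picture viewer there is one more tool, called after "Request:" by a JSON object that holds its "name" and its "arguments". carry_out: Moves the arm, as the interface text tells. Its arguments: {"type":"object","properties":{"deltas":{"type":"array"},"claw":{"type":"number"}},"required":["deltas"]}

```bash
ls; mkdir -p pics; python3 - <<'E'
from station import bot
import cv2,numpy as np
s=bot.read_state(); print(s['time'],s['ee_pos'],s['tool_rot'],s['opening'],s['force'])
for n in('scene','top'):
    f=bot.grab_frame(n); cv2.imwrite(f'pics/{n}0.png',f['image'][:,:,::-1]); print(n,f['mtx'].tolist(),np.round(f['extrinsics'],4).tolist())
f=bot.grab_frame('wrist'); cv2.imwrite('pics/wrist0.png',f['image'][:,:,::-1]); print(f['mtx'].tolist(),np.round(f['tool_from_camera'],4).tolist())
E
```

```text
pics
0.0 [ 0.21394968 -0.61308939  0.25224361] [-3.09548509e+00 -5.24802196e-01  3.94673184e-04] 0.08513742151003642 [-0.12940948 -0.7144401   0.43643011]
scene [[544.7644303169902, 0.0, 324.4897966029087], [0.0, 544.7644303169902, 244.8237901210196], [0.0, 0.0, 1.0]] [[0.8432, 0.2842, -0.4564, 1.1344], [0.5374, -0.4706, 0.6998, -0.8231], [-0.016, -0.8353, -0.5495, 0.721], [0.0, 0.0, 0.0, 1.0]]
top [[439.80364171256474, 0.0, 319.86706319057237], [0.0, 439.80364171256474, 242.90630078566727], [0.0, 0.0, 1.0]] [[-0.0113, -0.9872, 0.1588, 0.4695], [-0.9999, 0.0127, 0.0082, 0.0135], [-0.0101, -0.1587, -0.9873, 0.8013], [0.0, 0.0, 0.0, 1.0]]
[[333.48343468488804, 0.0, 316.2635668852608], [0.0, 333.48343468488804, 240.65900564293736], [0.0, 0.0, 1.0]] [[-0.0005, -0.964, -0.266, 0.067], [1.0, -0.0004, -0.0004, -0.0004], [0.0003, -0.266, 0.964, -0.1207], [0.0, 0.0, 0.0, 1.0]]
```

View pics/top0.png

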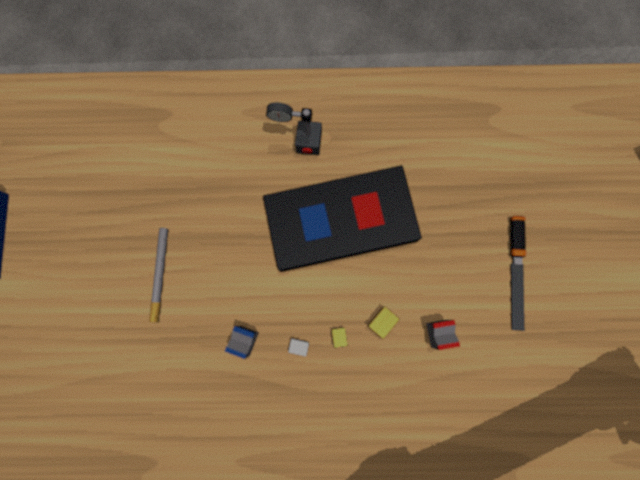

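View pics/scene0.png

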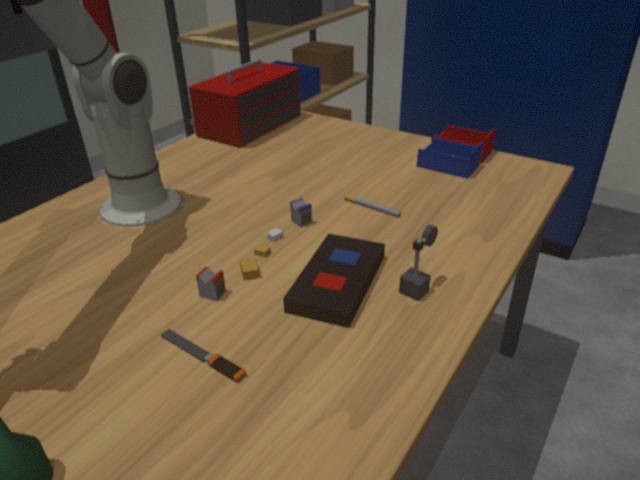

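```bash
python3 - <<'E'
import cv2,numpy as np
im=cv2.imread('pics/top0.png')
def c(x0,y0,x1,y1,k): return cv2.resize(im[y0:y1,x0:x1],None,fx=k,fy=k,interpolation=cv2.INTER_CUBIC)
out=np.zeros((600,800,3),np.uint8)
def put(a,x,y): out[y:y+a.shape[0],x:x+a.shape[1]]=a
put(c(220,320,260,360,6),0,0)      # blue vb
put(c(425,312,465,352,6),250,0)    # red vb
put(c(325,300,405,350,3.75),500,0) # brass
put(c(255,160,430,280,2.8),0,250)
put(c(145,222,175,328,3.2),500,250)
put(c(285,330,325,360,4),610,250)
put(c(500,210,535,335,1.7),620,385)
cv2.imwrite('pics/comp.png',out)
E
```

```text
(no output)
```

View pics/comp.png

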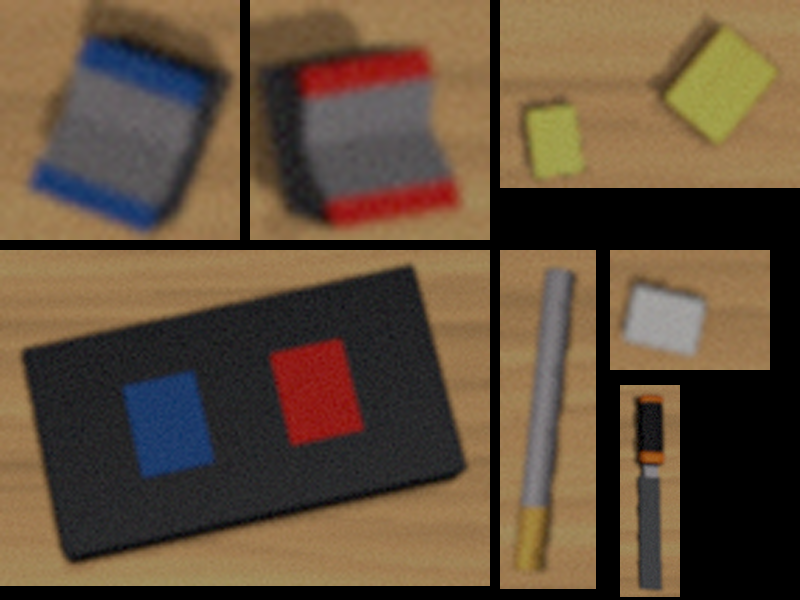

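```bash
cat > h.py <<'E'
import cv2,numpy as np
from station import bot
from scipy.spatial.transform import Rotation as R
def ray(f,T,uv,z):
    uv=np.atleast_2d(uv).astype(float)
    d=np.c_[(uv-f['mtx'][:2,2])/[f['mtx'][0,0],f['mtx'][1,1]],np.ones(len(uv))]@T[:3,:3].T
    return T[:3,3]+d*((z-T[2,3])/d[:,2])[:,None]
def wristT(f,s):
    T=np.eye(4);T[:3,:3]=R.from_rotvec(s['tool_rot']).as_matrix();T[:3,3]=s['ee_pos'];return T@f['tool_from_camera']
def mask(im,col):
    h=cv2.cvtColor(im,cv2.COLOR_RGB2HSV).astype(int);H,S,V=h[...,0],h[...,1],h[...,2]
    return {'red':((H<6)|(H>174))&(S>170)&(V>80),'blue':(H>100)&(H<125)&(S>130)&(V>60),
            'yellow':(H>24)&(H<36)&(S>110)&(V>110),'brass':(H>18)&(H<28)&(S>140)&(V>110)}[col]
def rect(f,T,m,z,box):
    x0,y0,x1,y1=box;k=np.zeros_like(m);k[y0:y1,x0:x1]=m[y0:y1,x0:x1]
    v,u=np.nonzero(k);c=np.array([[a+i,b+j] for a,b in zip(u,v) for i in(-.5,.5) for j in(-.5,.5)])
    P=ray(f,T,c,z)[:,:2]
    (cx,cy),(w,h),a=cv2.minAreaRect((P*1000).astype(np.float32))
    if w>h: w,h,a=h,w,a-90   # a = angle of short side w
    return round(cx,1),round(cy,1),'short %.1f long %.1f'%(w,h),'short side dir deg %.1f'%((a+90)%180-90)
def tool():
    s=bot.read_state();M=R.from_rotvec(s['tool_rot']).as_matrix()
    return s,M
def move(xy,z=None,axis=None):
    """fractions (tool axes) to go to xy[mm], z[mm]; axis = wanted world direction (deg) of tool y"""
    s,M=tool();p=s['ee_pos']*1000
    d=np.array([xy[0]-p[0],xy[1]-p[1],0 if z is None else z-p[2]])
    ty=np.degrees(np.arctan2(M[1,1],M[0,1]))
    print('pos',p.round(1),'toolx',M[:,0].round(3),'tooly deg %.1f'%ty,'t',s['time'],'open',round(s['opening']*1000,1),'F',s['force'].round(1))
    print('shift tool frac',(M.T@d/750).round(4))
    if axis is not None:
        t=(ty-axis+90)%180-90   # tool z down: +yaw turns world angle negative
        print('yaw frac',round(np.radians(t)/1.5,4),'deg',round(t,1))
E
python3 - <<'E'
from h import *
f=bot.grab_frame('top');T=f['extrinsics'];im=f['image']
r,b,y=mask(im,'red'),mask(im,'blue'),mask(im,'yellow')
print('spot red',rect(f,T,r,.04,(340,180,395,240)))
print('spot blue',rect(f,T,b,.04,(290,195,340,250)))
print('vb red',rect(f,T,r,.056,(420,310,470,360)))
print('vb blue',rect(f,T,b,.056,(215,320,265,365)))
print('small',rect(f,T,y,.018,(325,320,352,352)));print('large',rect(f,T,y,.018,(360,300,405,345)))
P=ray(f,T,[[163.5,228.5],[154.5,321]],.008)*1000;print('shaft ends',P.round(1),np.linalg.norm(P[0]-P[1]),'mid',P.mean(0))
P=ray(f,T,[[518,216],[518,329]],.01)*1000;print('file',P.round())
s,M=tool();print(M.round(3).tolist())
E
```

```text
spot red (649.8, -65.3, 'short 49.7 long 63.5', 'short side dir deg -78.2')
spot blue (630.0, 28.8, 'short 49.9 long 64.4', 'short side dir deg -78.1')
vb red (433.8, -186.5, 'short 37.6 long 45.5', 'short side dir deg -82.4')
vb blue (425.4, 154.3, 'short 36.2 long 45.1', 'short side dir deg 68.7')
small (428.4, -11.6, 'short 24.3 long 33.1', 'short side dir deg -81.5')
large (453.3, -89.7, 'short 34.7 long 46.4', 'short side dir deg 48.2')
shaft ends [[627.8 308.    8. ]
 [460.  316.5   8. ]] 168.04627323846813 mid [543.88632648 312.29035311   8.        ]
file [[ 642. -343.   10.]
 [ 439. -327.   10.]]
[[0.944, 0.33, -0.0], [0.33, -0.944, 0.001], [0.0, -0.001, -1.0]]
```

Candidates for the setting block in the top image are white (299,347), small brass (340,337) and large brass (383,321). White is ruled out. The small one measures 24x33 mm, which fits the 32x24 block, and the large one is 35x46 mm. The crop confirms the choice is (340,337).

The spots are 96.2 mm apart and the V-block sizes check out.

```bash
cat >> h.py <<'E'
def go(xy,z,axis,half=True):
    s,M=tool();p=s['ee_pos']*1000;ty=np.degrees(np.arctan2(M[1,1],M[0,1]))
    t=(ty-axis+90)%180-90 if half else (ty-axis+180)%360-180
    A=np.radians(ty-t);y=np.array([np.cos(A),np.sin(A)]);x=np.array([-y[1],y[0]])
    d=np.array([xy[0],xy[1]])-p[:2]
    print('pos',p.round(1),'ty %.2f'%ty,'t %.2f'%s['time'],'open %.1f'%(s['opening']*1000),'F',s['force'].round(1),'q7 %.2f'%s['q'][6])
    print('YAW %.4f (%.1f deg) then SHIFT x %.4f y %.4f z %.4f'%(np.radians(t)/1.5,t,x@d/750,y@d/750,(p[2]-z)/750))
E
python3 -c "
from h import *
go((433.8,-186.5),180,7.6)"
```

```text
pos [ 214.1 -613.3  252.7] ty -70.76 t 0.20 open 85.1 F [ 0.5 -0.2 -1. ] q7 -0.21
YAW -0.9117 (-78.4 deg) then SHIFT x 0.5254 y 0.3657 z 0.0969
```

Request:
{"name": "carry_out", "arguments": {"deltas": [[[0, 0, 0, -0.091], [0, 0, 0, -0.091], [0, 0, 0, -0.091], [0, 0, 0, -0.091], [0, 0, 0, -0.091], [0, 0, 0, -0.091], [0, 0, 0, -0.091], [0, 0, 0, -0.091], [0, 0, 0, -0.091], [0, 0, 0, -0.092], [0.052, 0.036, 0.0097, 0], [0.052, 0.036, 0.0097, 0], [0.052, 0.036, 0.0097, 0], [0.052, 0.036, 0.0097, 0], [0.052, 0.036, 0.0097, 0], [0.052, 0.036, 0.0097, 0], [0.052, 0.036, 0.0097, 0], [0.052, 0.036, 0.0097, 0], [0.052, 0.036, 0.0097, 0], [0.052, 0.036, 0.0097, 0]]], "claw": -1}}

```text
time: 2.2
ee_pos: [0.4312, -0.1902, 0.1805]
tool_rot: [2.071, 2.361, -0.0]
force: [0.3, -0.4, -0.4]
opening: 0.0854
```

```bash
cat >> h.py <<'E'
def look(name):
    s=bot.read_state();f=bot.grab_frame('wrist');cv2.imwrite(f'pics/{name}.png',f['image'][:,:,::-1]);return f,wristT(f,s)
E
python3 -c "
from h import *
go((433.8,-186.5),180,7.6)
bot.grab_frame('scene')
go((433.8,-186.5),180,7.6)
f,T=look('w1')
m=mask(f['image'],'red')
n,l,st,c=cv2.connectedComponentsWithStats(m.astype(np.uint8))
print([ (a.tolist(),b.round().tolist()) for a,b in zip(st,c) if 40<a[4]<1e5])
"
```

```text
pos [ 431.2 -190.2  180.5] ty 7.50 t 2.20 open 85.4 F [ 0.3 -0.4 -0.4] q7 0.16
YAW -0.0012 (-0.1 deg) then SHIFT x 0.0044 y 0.0040 z 0.0007
pos [ 434.9 -180.9  180.4] ty 8.11 t 2.25 open 85.1 F [3.2 6.3 0.5] q7 0.15
YAW 0.0060 (0.5 deg) then SHIFT x -0.0072 y -0.0024 z 0.0006
[([579, 92, 61, 69, 3703], [611.0, 127.0]), ([283, 227, 11, 45, 404], [288.0, 250.0]), ([330, 227, 10, 45, 400], [335.0, 248.0])]
```

View pics/w1.png

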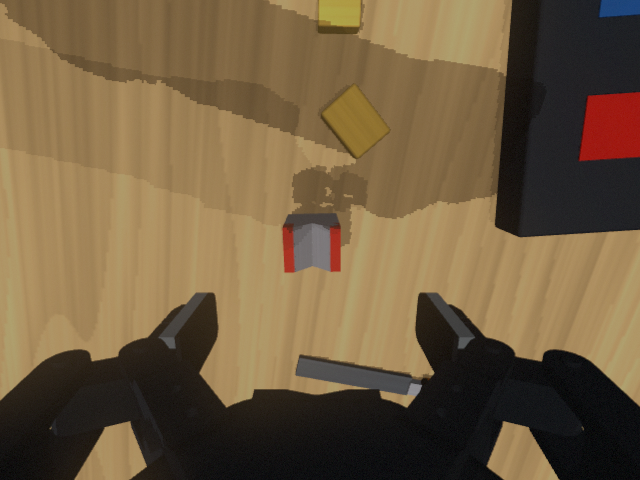

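The wrist picture shows the red V-block with its edges at (288,250) and (335,248), straight between the fingers. The arm was still settling, so I'll measure again with it at rest.

Request:
{"name": "carry_out", "arguments": {"deltas": [[[0, 0, 0, 0], [0, 0, 0, 0], [0, 0, 0, 0]]]}}

```text
time: 2.6
ee_pos: [0.4301, -0.1933, 0.1805]
tool_rot: [2.074, 2.359, -0.001]
force: [-0.3, 0.6, 0.4]
opening: 0.0852
```

```bash
python3 -c "
from h import *
f,T=look('w2')
m=mask(f['image'],'red')
P=rect(f,T,m,.056,(230,180,400,320));print(P)
go(P[:2],33,7.6)
"
```

```text
(432.2, -187.7, 'short 36.2 long 44.0', 'short side dir deg -80.5')
pos [ 430.1 -193.3  180.6] ty 7.35 t 2.65 open 85.1 F [ 0.3 -0.5 -0.6] q7 0.16
YAW -0.0029 (-0.2 deg) then SHIFT x 0.0070 y 0.0037 z 0.1968
```

Request:
{"name": "carry_out", "arguments": {"deltas": [[[0.007, 0.0037, 0.03, -0.025], [0, 0, 0.045, 0], [0, 0, 0.045, 0], [0, 0, 0.035, 0], [0, 0, 0.022, 0], [0, 0, 0.012, 0], [0, 0, 0.006, 0], [0, 0, 0, 0], [0, 0, 0, 0]]]}}

```text
time: 3.55
ee_pos: [0.4334, -0.1865, 0.0351]
tool_rot: [2.026, 2.399, 0.001]
force: [0.4, 0.1, -0.6]
opening: 0.0856
```

Request:
{"name": "carry_out", "arguments": {"deltas": [[[0, 0, 0, 0], [0, 0, 0, 0], [0, 0, 0, 0], [0, 0, 0, 0], [0, 0, 0, 0], [0, 0, 0, 0]]], "claw": 1}}

```text
time: 4.15
ee_pos: [0.433, -0.1864, 0.0349]
tool_rot: [2.026, 2.4, -0.001]
force: [-1.9, -0.5, 6.7]
opening: 0.0438
```

```bash
python3 -c "
from h import *
s=bot.read_state();print(s['joint_velocities'].round(3))
go((432.2,-187.7),160,9.5)
"
```

```text
[-0.    -0.001 -0.    -0.001 -0.001  0.001 -0.001]
pos [ 433.  -186.4   34.9] ty 9.68 t 4.15 open 43.8 F [-1.9 -0.5  6.7] q7 -0.06
YAW 0.0021 (0.2 deg) then SHIFT x -0.0015 y -0.0013 z -0.1668
```

```bash
python3 -c "
from h import *
go((642,-120),165,11.9)
"
```

```text
pos [ 433.  -186.4   34.9] ty 9.68 t 4.15 open 43.8 F [-1.9 -0.5  6.7] q7 -0.06
YAW -0.0259 (-2.2 deg) then SHIFT x 0.0292 y 0.2910 z -0.1734
```

Request:
{"name": "carry_out", "arguments": {"deltas": [[[0, 0, -0.01, 0], [0, 0, -0.03, -0.026], [0, 0, -0.05, 0], [0.002, 0.02, -0.045, 0], [0.004, 0.04, -0.025, 0], [0.005, 0.05, -0.0134, 0], [0.005, 0.05, 0, 0], [0.005, 0.05, 0, 0], [0.004, 0.04, 0, 0], [0.003, 0.026, 0, 0], [0.0012, 0.011, 0, 0], [0, 0.004, 0, 0], [0, 0, 0, 0], [0, 0, 0, 0], [0, 0, 0, 0]]]}}

```text
time: 5.65
ee_pos: [0.6408, -0.1206, 0.1643]
tool_rot: [-1.98, -2.439, 0.002]
force: [-0.5, -0.0, -4.2]
opening: 0.0436
```

```bash
python3 -c "
from h import *
f,T=look('w3')
r,b=mask(f['image'],'red'),mask(f['image'],'blue')
for m in(r,b):
  n,l,st,c=cv2.connectedComponentsWithStats(m.astype(np.uint8))
  print([ (a.tolist(),b_.round().tolist()) for a,b_ in zip(st,c) if 40<a[4]<1e5])
go((650,-66),165,11.9)
"
```

```text
[([532, 34, 26, 30, 457], [545.0, 49.0]), ([302, 137, 86, 66, 5521], [344.0, 169.0]), ([258, 294, 13, 7, 41], [264.0, 296.0]), ([250, 301, 26, 89, 1808], [263.0, 347.0]), ([356, 302, 27, 87, 1869], [369.0, 347.0]), ([595, 319, 45, 118, 2733], [624.0, 387.0])]
[([301, 0, 95, 58, 5427], [347.0, 28.0])]
pos [ 641.1 -120.5  164.4] ty 11.86 t 5.70 open 43.2 F [ 0.1  0.4 -3.9] q7 -0.05
YAW -0.0004 (-0.0 deg) then SHIFT x 0.0686 y 0.0266 z -0.0008
```

View pics/w3.png

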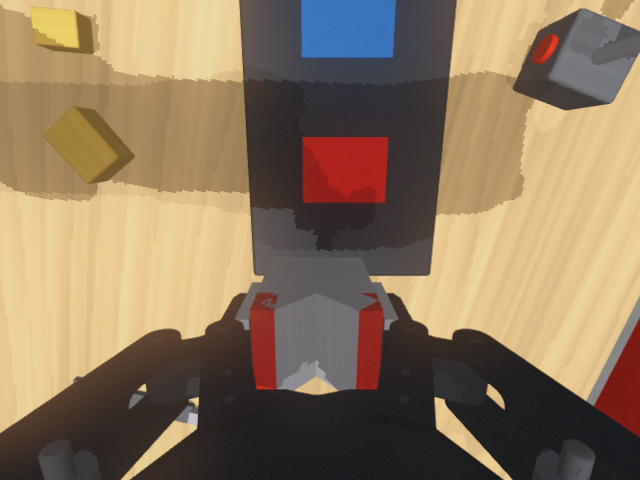

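```bash
python3 -c "
from h import *
s=bot.read_state()
im=cv2.imread('pics/w3.png')[:,:,::-1].copy();f=bot.grab_frame('wrist');T=wristT(f,s)
h=cv2.cvtColor(im,cv2.COLOR_RGB2HSV)
r=mask(im,'red')|(((h[...,0]<8)|(h[...,0]>172))&(h[...,1]>120)&(h[...,2]>50))
b=mask(im,'blue')
print('spot',rect(f,T,r,.04,(290,125,400,215)))
print('held',rect(f,T,r,.1855,(240,285,392,400)))
v,u=np.nonzero(b[40:80]);v+=40
print('blue lower corners',ray(f,T,[[u[v>54].min()-.5,58],[u[v>54].max()+.5,58]],.04)*1000)
go((650,-66),165,11.9)
"
```

```text
spot (649.4, -65.0, 'short 46.6 long 61.8', 'short side dir deg -78.2')
held (639.6, -116.4, 'short 37.2 long 44.7', 'short side dir deg -78.2')
blue lower corners [[6.04642322e+02 1.68562052e-01 4.00000000e+01]
 [6.64281115e+02 1.26693984e+01 4.00000000e+01]]
pos [ 641.2 -120.3  164.5] ty 11.87 t 5.75 open 43.6 F [-0.6 -0.4 -4.9] q7 -0.05
YAW -0.0003 (-0.0 deg) then SHIFT x 0.0684 y 0.0264 z -0.0007
```

```bash
python3 -c "
from h import *
go((649.7,-66.5),76,11.8)
"
```

```text
pos [ 641.2 -120.3  164.5] ty 11.87 t 5.75 open 43.6 F [-0.6 -0.4 -4.9] q7 -0.05
YAW 0.0009 (0.1 deg) then SHIFT x 0.0679 y 0.0257 z 0.1180
```

Request:
{"name": "carry_out", "arguments": {"deltas": [[[0.02, 0.008, 0, 0.001], [0.03, 0.01, 0.01, 0], [0.0129, 0.0057, 0.03, 0], [0.005, 0.002, 0.035, 0], [0, 0, 0.022, 0], [0, 0, 0.012, 0], [0, 0, 0.006, 0], [0, 0, 0.003, 0], [0, 0, 0, 0], [0, 0, 0, 0], [0, 0, 0, 0]]]}}

```text
time: 6.85
ee_pos: [0.6508, -0.066, 0.0767]
tool_rot: [1.98, 2.437, 0.001]
force: [-0.5, 0.3, -4.6]
opening: 0.0433
```

```bash
python3 -c "
from h import *
go((649.7,-66.5),75,11.8)
"
```

```text
pos [650.8 -66.   76.7] ty 11.81 t 6.85 open 43.3 F [-0.5  0.3 -4.6] q7 -0.19
YAW 0.0001 (0.0 deg) then SHIFT x -0.0004 y -0.0015 z 0.0023
```

Request:
{"name": "carry_out", "arguments": {"deltas": [[[0, -0.0015, 0, 0], [0, 0, 0.0015, 0], [0, 0, 0.001, 0], [0, 0, 0, 0], [0, 0, 0, 0]]]}}

```text
time: 7.35
ee_pos: [0.6493, -0.0661, 0.075]
tool_rot: [1.98, 2.438, -0.001]
force: [-3.5, -0.5, 5.4]
opening: 0.0434
```

Request:
{"name": "carry_out", "arguments": {"deltas": [[[0, 0, 0, 0], [0, 0, 0, 0], [0, 0, 0, 0], [0, 0, 0, 0], [0, 0, 0, 0], [0, 0, -0.01, 0], [0, 0, -0.03, 0], [-0.01, 0, -0.04, 0], [-0.03, 0, -0.04, 0], [-0.03, 0, -0.02, 0], [-0.01, 0, -0.005, 0], [0, 0, 0, 0], [0, 0, 0, 0], [0, 0, 0, 0]]], "claw": -1}}

```text
time: 8.75
ee_pos: [0.6604, -0.1227, 0.1814]
tool_rot: [-1.976, -2.439, 0.0]
force: [-0.9, -0.9, -0.8]
opening: 0.0854
```

```bash
cat >> h.py <<'E'
def broad(im,c):
    h=cv2.cvtColor(im,cv2.COLOR_RGB2HSV).astype(int);H,S,V=h[...,0],h[...,1],h[...,2]
    return (((H<8)|(H>172))&(S>120)&(V>50)) if c=='red' else ((H>98)&(H<128)&(S>100)&(V>40))
E
python3 -c "
from h import *
go((649.7,-66.5),75,11.8)
f,T=look('w4')
r=broad(f['image'],'red')
n,l,st,c=cv2.connectedComponentsWithStats(r.astype(np.uint8))
print([ (a.tolist(),b_.round().tolist()) for a,b_ in zip(st,c) if 40<a[4]<1e5])
"
```

```text
pos [ 660.4 -122.7  181.4] ty 11.97 t 8.75 open 85.4 F [-0.9 -0.9 -0.8] q7 -0.03
YAW 0.0020 (0.2 deg) then SHIFT x 0.0762 y 0.0013 z 0.1419
[([495, 33, 22, 29, 387], [506.0, 47.0]), ([278, 129, 82, 71, 2653], [319.0, 159.0]), ([601, 295, 39, 111, 2190], [627.0, 357.0]), ([546, 468, 13, 12, 86], [552.0, 475.0])]
```

View pics/w4.png

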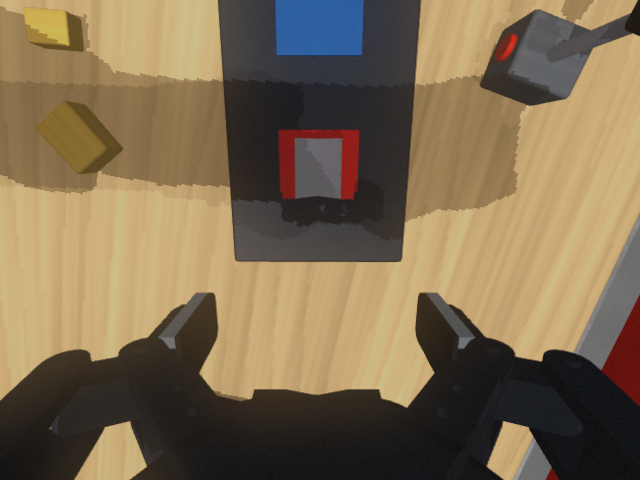

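The red V-block stands on its spot in line with it. Its groove spans columns 295–342 and rows 138–199, and the plate's red rim shows only at the far side. I'll work out the centring next.

```bash
python3 -c "
from h import *
s=bot.read_state();f=bot.grab_frame('wrist');T=wristT(f,s);im=f['image']
h=cv2.cvtColor(im,cv2.COLOR_RGB2HSV)
g=(h[...,1]<60)&(h[...,2]>75)
print('groove mouth z96',rect(f,T,g,.096,(285,120,352,203)))
v,u=np.nonzero(g[120:203,285:352]);print(u.min()+285,u.max()+285,v.min()+120,v.max()+120)
r=broad(im,'red');print('all red @96',rect(f,T,r,.096,(270,120,370,210)),'@40 far edge',rect(f,T,r,.04,(270,120,370,210)))
cv2.imwrite('pics/c4.png',cv2.resize(im[115:215,260:380,::-1],None,fx=6,fy=6,interpolation=cv2.INTER_CUBIC)[:600])
go((649.7,-66.5),75,11.8)
"
```

```text
groove mouth z96 (649.3, -67.6, 'short 28.2 long 36.2', 'short side dir deg 11.0')
295 341 138 198
all red @96 (649.0, -65.6, 'short 41.8 long 48.6', 'short side dir deg -78.1') @40 far edge (649.7, -68.0, 'short 53.2 long 61.8', 'short side dir deg -78.1')
pos [ 660.8 -123.   181.7] ty 11.96 t 8.85 open 85.8 F [-1.2 -0.9  0.1] q7 -0.03
YAW 0.0018 (0.2 deg) then SHIFT x 0.0768 y 0.0009 z 0.1423
```

View pics/c4.png

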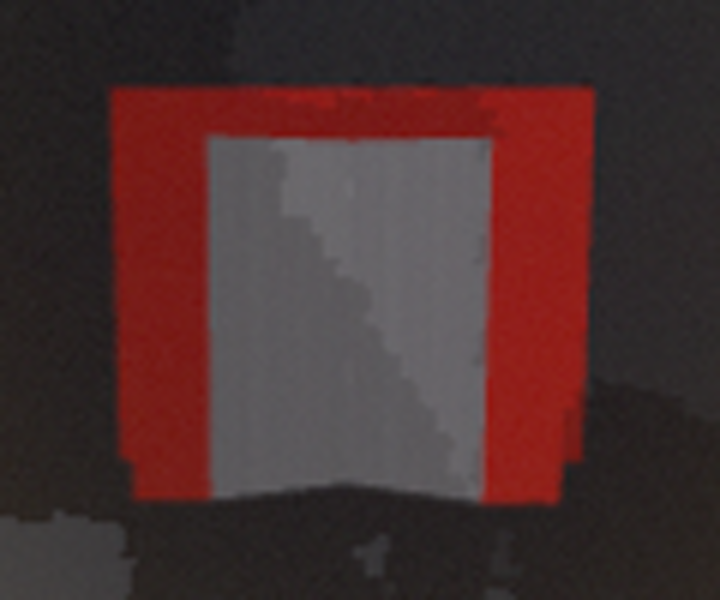

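```bash
python3 -c "
from h import *
s=bot.read_state();f=bot.grab_frame('wrist');T=wristT(f,s)
a=ray(f,T,[[278.3,129.5],[359,129.5],[280,191.7],[357,191.7]],.04)*1000;print(a.round(1),a.mean(0))
b=ray(f,T,[[294.3,138],[341.7,138],[295,198.5],[341,198.5]],.096)*1000;print(b.round(1),b.mean(0))
"
```

```text
[[615.6 -49.1  40. ]
 [674.6 -36.6  40. ]
 [625.1 -94.5  40. ]
 [684.2 -82.   40. ]] [649.87394361 -65.52234379  40.        ]
[[632.3 -53.5  96. ]
 [659.7 -47.7  96. ]
 [639.5 -88.7  96. ]
 [667.5 -82.8  96. ]] [649.74638466 -68.1616595   96.        ]
```

Request:
{"name": "carry_out", "arguments": {"deltas": [[[0.025, 0.001, 0, 0.002], [0.035, 0, 0.02, 0], [0.012, 0, 0.03, 0], [0.005, 0, 0.04, 0], [0, 0, 0.03, 0], [0, 0, 0.014, 0], [0, 0, 0.006, 0], [0, 0, 0.002, 0], [0, 0, 0, 0], [0, 0, 0, 0]]]}}

```text
time: 9.9
ee_pos: [0.6513, -0.0681, 0.0775]
tool_rot: [1.984, 2.434, 0.002]
force: [-0.2, 1.1, 0.7]
opening: 0.0851
```

Request:
{"name": "carry_out", "arguments": {"deltas": [[[0, 0, 0, 0], [0, 0, 0, 0], [0, 0, 0, 0], [0, 0, 0, 0], [0, 0, 0, 0], [0, 0, 0, 0]]], "claw": 1}}

```text
time: 10.5
ee_pos: [0.6506, -0.0682, 0.0768]
tool_rot: [1.984, 2.435, -0.0]
force: [-2.0, -1.0, 5.8]
opening: 0.0431
```

```bash
python3 -c "
from h import *
go((649.7,-66.5),75,11.8)"
```

```text
pos [650.6 -68.2  76.8] ty 11.65 t 10.50 open 43.1 F [-2.  -1.   5.8] q7 -0.19
YAW -0.0017 (-0.1 deg) then SHIFT x 0.0025 y -0.0007 z 0.0023
```

Request:
{"name": "carry_out", "arguments": {"deltas": [[[0, 0, -0.003, 0], [0, 0, -0.003, 0], [0.0035, -0.0008, 0, -0.0015], [0, 0, 0, 0], [0, 0, 0.003, 0], [0, 0, 0.003, 0], [0, 0, 0, 0], [0, 0, 0, 0]]]}}

```text
time: 11.3
ee_pos: [0.6493, -0.0655, 0.0768]
tool_rot: [1.981, 2.438, -0.0]
force: [-3.4, -0.5, 3.8]
opening: 0.0436
```

```bash
python3 -c "
from h import *
go((649.7,-66.5),75,11.8)"
```

```text
pos [649.3 -65.5  76.8] ty 11.79 t 11.30 open 43.6 F [-3.4 -0.5  3.8] q7 -0.19
YAW -0.0001 (-0.0 deg) then SHIFT x -0.0014 y 0.0003 z 0.0024
```

Request:
{"name": "carry_out", "arguments": {"deltas": [[[0, 0, 0, 0], [0, 0, 0, 0], [0, 0, 0, 0], [0, 0, 0, 0], [0, 0, -0.01, 0], [0, 0, -0.03, 0], [0, 0, -0.05, 0], [0, 0, -0.035, 0], [0, 0, -0.015, 0], [0, 0, 0, 0.08], [0, 0, 0, 0.08], [0, 0, 0, 0.08], [0, 0, 0, 0.08], [0, 0, 0, 0.065]]], "claw": -1}}

```text
time: 12.7
ee_pos: [0.6488, -0.0657, 0.1806]
tool_rot: [-2.597, -1.766, 0.001]
force: [0.0, -0.3, 0.5]
opening: 0.0858
```

```bash
python3 -c "
from h import *
go((425.5,150),180,-21.3)"
```

```text
pos [648.8 -65.7 180.6] ty -21.56 t 12.70 open 85.8 F [ 0.  -0.3  0.5] q7 -0.64
YAW -0.0031 (-0.3 deg) then SHIFT x 0.1598 y -0.3819 z 0.0008
```

Request:
{"name": "carry_out", "arguments": {"deltas": [[[0.01, -0.024, 0, 0], [0.02, -0.048, 0, 0], [0.022, -0.053, 0, 0], [0.022, -0.053, 0, 0], [0.022, -0.053, 0, 0], [0.022, -0.053, 0, 0], [0.02, -0.048, 0, 0], [0.013, -0.03, 0, 0], [0.006, -0.014, 0, 0], [0.0028, -0.006, 0, 0], [0, 0, 0, 0], [0, 0, 0, 0], [0, 0, 0, 0], [0, 0, 0, 0]]]}}

```text
time: 14.1
ee_pos: [0.4265, 0.1495, 0.1811]
tool_rot: [-2.595, -1.77, 0.0]
force: [0.7, -0.1, -0.5]
opening: 0.0857
```

```bash
python3 -c "
from h import *
f,T=look('w5')
m=mask(f['image'],'blue')
n,l,st,c=cv2.connectedComponentsWithStats(m.astype(np.uint8))
print([ (a.tolist(),b_.round().tolist()) for a,b_ in zip(st,c) if 40<a[4]<1e5])
P=rect(f,T,m,.056,(230,180,400,320));print(P)
go(P[:2],35,-21.3)
"
```

```text
[([551, 239, 89, 79, 3773], [595.0, 278.0])]
(447.5, 164.3, 'short 0.7 long 1.5', 'short side dir deg -20.5')
pos [426.3 149.6 181.1] ty -21.37 t 14.15 open 85.0 F [-0.3  0.6  0.2] q7 -1.05
YAW -0.0009 (-0.1 deg) then SHIFT x 0.0285 y 0.0192 z 0.1948
```

```bash
python3 -c "
from h import *
s=bot.read_state();f=bot.grab_frame('wrist');T=wristT(f,s)
m=broad(f['image'],'blue')
n,l,st,c=cv2.connectedComponentsWithStats(m.astype(np.uint8))
print([ (a.tolist(),b_.round().tolist()) for a,b_ in zip(st,c) if 40<a[4]<1e5])
P=rect(f,T,m,.056,(230,180,400,320));print(P)
im=f['image'];print(im[250,270:350:3].tolist())
"
```

```text
[([330, 209, 10, 33, 217], [334.0, 223.0]), ([282, 211, 11, 45, 356], [287.0, 233.0]), ([550, 239, 90, 80, 3850], [595.0, 279.0]), ([330, 243, 9, 12, 84], [334.0, 249.0])]
(424.1, 157.0, 'short 36.0 long 43.8', 'short side dir deg 69.9')
[[137, 110, 74], [135, 108, 70], [133, 107, 70], [132, 107, 71], [123, 101, 72], [46, 51, 75], [46, 51, 76], [44, 50, 75], [79, 75, 75], [82, 76, 77], [80, 75, 75], [90, 86, 87], [92, 88, 89], [91, 86, 87], [95, 87, 83], [90, 86, 86], [91, 88, 87], [90, 86, 86], [90, 85, 85], [88, 85, 84], [52, 62, 88], [50, 60, 92], [51, 61, 92], [62, 67, 90], [130, 105, 70], [130, 105, 70], [176, 146, 100]]
```

View pics/w5.png

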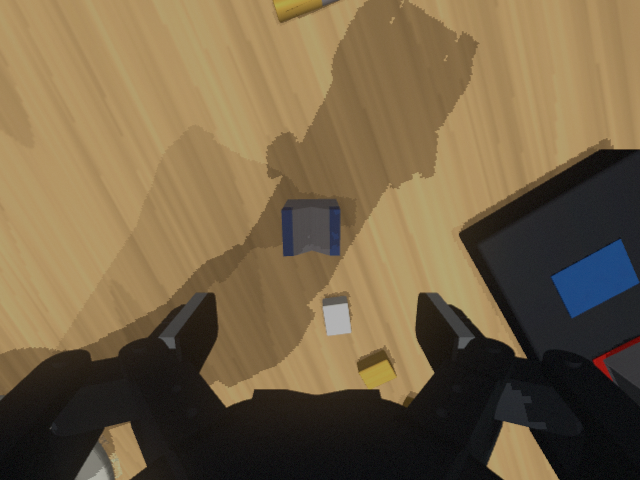

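```bash
python3 -c "
from h import *
go((424.1,157),35,-20.1)
"
```

```text
pos [426.2 149.8 181.1] ty -21.35 t 14.20 open 85.3 F [1.6 0.3 0.4] q7 -1.05
YAW -0.0146 (-1.3 deg) then SHIFT x 0.0081 y -0.0060 z 0.1949
```

Request:
{"name": "carry_out", "arguments": {"deltas": [[[0, 0, 0, -0.0146], [0.008, -0.006, 0.03, 0], [0, 0, 0.045, 0], [0, 0, 0.045, 0], [0, 0, 0.035, 0], [0, 0, 0.022, 0], [0, 0, 0.012, 0], [0, 0, 0.006, 0], [0, 0, 0, 0], [0, 0, 0, 0], [0, 0, 0, 0]]]}}

```text
time: 15.3
ee_pos: [0.4245, 0.1575, 0.0358]
tool_rot: [2.574, 1.8, 0.002]
force: [0.2, -0.8, -0.3]
opening: 0.0854
```

Request:
{"name": "carry_out", "arguments": {"deltas": [[[0, 0, 0, 0], [0, 0, 0, 0], [0, 0, 0, 0], [0, 0, 0, 0], [0, 0, 0, 0], [0, 0, 0, 0]]], "claw": 1}}

```text
time: 15.9
ee_pos: [0.4242, 0.1573, 0.0355]
tool_rot: [2.574, 1.8, 0.001]
force: [-0.1, -0.7, 6.1]
opening: 0.0434
```

```bash
python3 -c "
from h import *
go((424.1,157),165,-20.1)
"
```

```text
pos [424.2 157.3  35.5] ty -20.05 t 15.90 open 43.4 F [-0.1 -0.7  6.1] q7 -1.31
YAW 0.0006 (0.1 deg) then SHIFT x -0.0004 y -0.0000 z -0.1727
```

```bash
python3 -c "
from h import *
go((629.8,29),160,11.8)
"
```

```text
pos [424.2 157.3  35.5] ty -20.05 t 15.90 open 43.4 F [-0.1 -0.7  6.1] q7 -1.31
YAW -0.3706 (-31.8 deg) then SHIFT x -0.2235 y 0.2333 z -0.1660
```

Request:
{"name": "carry_out", "arguments": {"deltas": [[[0, 0, -0.01, 0], [0, 0, -0.03, 0], [0, 0, -0.05, -0.07], [0, 0, -0.045, -0.08], [0, 0, -0.025, -0.08], [0, 0, -0.006, -0.08], [0, 0, 0, -0.0606], [-0.015, 0.016, 0, 0], [-0.03, 0.031, 0, 0], [-0.04, 0.042, 0, 0], [-0.04, 0.042, 0, 0], [-0.04, 0.042, 0, 0], [-0.03, 0.031, 0, 0], [-0.017, 0.018, 0, 0], [-0.008, 0.008, 0, 0], [-0.0035, 0.0033, 0, 0], [0, 0, 0, 0], [0, 0, 0, 0], [0, 0, 0, 0]]]}}

```text
time: 17.8
ee_pos: [0.6285, 0.0301, 0.1597]
tool_rot: [-1.979, -2.44, 0.0]
force: [-0.4, -0.3, -4.7]
opening: 0.0435
```

```bash
python3 -c "
from h import *
go((629.8,29),77,11.8)
"
```

```text
pos [628.5  30.1 159.7] ty 11.90 t 17.80 open 43.5 F [-0.4 -0.3 -4.7] q7 -0.31
YAW 0.0012 (0.1 deg) then SHIFT x -0.0017 y 0.0014 z 0.1102
```

Request:
{"name": "carry_out", "arguments": {"deltas": [[[-0.0017, 0.0014, 0.015, 0.0012], [0, 0, 0.03, 0], [0, 0, 0.03, 0], [0, 0, 0.02, 0], [0, 0, 0.01, 0], [0, 0, 0.005, 0], [0, 0, 0, 0], [0, 0, 0, 0], [0, 0, 0, 0]]]}}

```text
time: 18.7
ee_pos: [0.6313, 0.0281, 0.078]
tool_rot: [1.983, 2.435, 0.002]
force: [-0.7, 0.0, -5.0]
opening: 0.0434
```

```bash
python3 -c "
from h import *
go((629.8,29),75.5,11.8)
"
```

```text
pos [631.3  28.1  78. ] ty 11.70 t 18.70 open 43.4 F [-0.7  0.  -5. ] q7 -0.37
YAW -0.0012 (-0.1 deg) then SHIFT x 0.0016 y -0.0018 z 0.0033
```

Request:
{"name": "carry_out", "arguments": {"deltas": [[[0.0016, -0.0018, 0, -0.0012], [0, 0, 0.0018, 0], [0, 0, 0.0017, 0], [0, 0, 0, 0], [0, 0, 0, 0]]]}}

```text
time: 19.2
ee_pos: [0.6292, 0.0291, 0.0756]
tool_rot: [1.981, 2.438, -0.0]
force: [-4.6, -0.9, 5.3]
opening: 0.0432
```

Request:
{"name": "carry_out", "arguments": {"deltas": [[[0, 0, 0, 0], [0, 0, 0, 0], [0, 0, 0, 0], [0, 0, 0, 0], [0, 0, -0.01, 0], [0, 0, -0.03, 0], [0, 0, -0.05, 0], [0, 0, -0.04, 0], [-0.01, 0, -0.02, 0], [-0.03, 0, -0.01, 0], [-0.04, 0, 0, 0], [-0.03, 0, 0, 0], [-0.015, 0, 0, 0], [-0.005, 0, 0, 0], [0, 0, 0, 0], [0, 0, 0, 0], [0, 0, 0, 0], [0, 0, 0, 0]]], "claw": -1}}

```text
time: 21.0
ee_pos: [0.6489, -0.0652, 0.1945]
tool_rot: [-1.979, -2.44, -0.001]
force: [0.7, 1.0, 0.3]
opening: 0.0854
```

```bash
python3 -c "
from h import *
go((629.8,29),75.5,11.8)
f,T=look('w6')
im=f['image']
cv2.imwrite('pics/c6.png',cv2.resize(im[40:320,180:460,::-1],None,fx=2,fy=2,interpolation=cv2.INTER_CUBIC))
"
```

```text
pos [648.9 -65.2 194.5] ty 11.92 t 21.00 open 85.4 F [0.7 1.  0.3] q7 -0.13
YAW 0.0013 (0.1 deg) then SHIFT x 0.1281 y 0.0007 z 0.1587
```

View pics/c6.png

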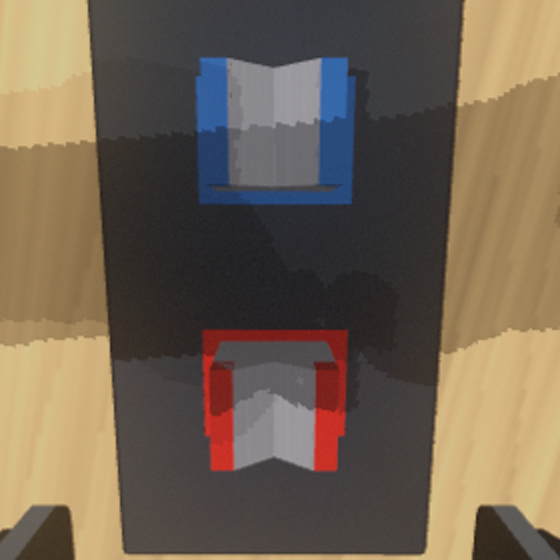

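```bash
python3 -c "
from h import *
s=bot.read_state();f=bot.grab_frame('wrist');T=wristT(f,s);im=f['image']
A=np.radians(11.8);Y=np.array([np.cos(A),np.sin(A)]);X=np.array([-Y[1],Y[0]]);o=np.array([639.6,-18.1])
def L(uv,z):
    p=ray(f,T,(np.array(uv)+.5)/2-.5+[180,40],z)[:,:2]*1000-o; return np.c_[p@X,p@Y].round(1).tolist()
print('red spot',L([[203,330],[347,330],[206,435],[344,434]],.04))
print('red base front',L([[218,341],[332,341]],.04))
print('red top',L([[211,362],[340,362],[211,470],[337,470]],.096))
print('blue spot',L([[199,204],[352,204],[196,76],[354,76]],.04))
print('blue top',L([[200,58],[348,58],[206,186],[344,186]],.096))
h=cv2.cvtColor(im,cv2.COLOR_RGB2HSV)
for c,b in(('red',(270,215,350,280)),('blue',(275,60,360,145))):
    g=(h[...,1]<60)&(h[...,2]>70); print(c,rect(f,T,g,.096,b))
"
```

```text
red spot [[-25.5, -30.1], [-25.5, 29.8], [-71.5, -30.0], [-70.9, 29.9]]
red base front [[-30.2, -23.9], [-30.1, 23.7]]
red top [[-27.2, -21.8], [-27.1, 21.5], [-65.9, -22.7], [-65.8, 21.5]]
blue spot [[24.7, -30.3], [24.8, 30.2], [71.0, -30.1], [71.1, 29.5]]
blue top [[65.4, -22.9], [65.5, 21.3], [29.0, -22.0], [29.1, 21.2]]
red (641.9, -64.8, 'short 46.5 long 53.2', 'short side dir deg -78.1')
blue (629.0, 28.3, 'short 38.8 long 39.2', 'short side dir deg 11.9')
```

Both V-blocks are within about 1 mm of their spot centres and square to them. In line-frame coordinates, red is at −48 against −48.3 and blue is at 47.2 against 47.9. The setting block is next.

```bash
python3 -c "
from h import *
go((428.4,-15),150,8.5)
"
```

```text
pos [649.  -65.8 194.5] ty 11.87 t 21.10 open 85.3 F [-0.3 -0.2  0.4] q7 -0.13
YAW 0.0392 (3.4 deg) then SHIFT x 0.1104 y -0.2809 z 0.0593
```

Request:
{"name": "carry_out", "arguments": {"deltas": [[[0, 0, 0, 0.0392], [0.01, -0.025, 0, 0], [0.019, -0.048, 0, 0], [0.021, -0.053, 0, 0], [0.021, -0.053, 0.01, 0], [0.018, -0.047, 0.02, 0], [0.012, -0.032, 0.018, 0], [0.006, -0.016, 0.008, 0], [0.0034, -0.0069, 0.0033, 0], [0, 0, 0, 0], [0, 0, 0, 0], [0, 0, 0, 0], [0, 0, 0, 0]]]}}

```text
time: 22.4
ee_pos: [0.4294, -0.0155, 0.1502]
tool_rot: [2.052, 2.378, 0.002]
force: [0.8, 0.4, -0.1]
opening: 0.0854
```

```bash
python3 -c "
from h import *
f,T=look('w7')
h=cv2.cvtColor(f['image'],cv2.COLOR_RGB2HSV).astype(int)
m=(h[...,0]>22)&(h[...,0]<36)&(h[...,1]>150)
n,l,st,c=cv2.connectedComponentsWithStats(m.astype(np.uint8))
print([ (a.tolist(),b_.round().tolist()) for a,b_ in zip(st,c) if 100<a[4]<1e5])
P=rect(f,T,m,.018,(230,150,400,320));print(P)
go(P[:2],26,8.5)
"
```

```text
[([302, 301, 57, 49, 1068], [330.0, 324.0])]
(437.1, -46.1, 'short 33.5 long 84.2', 'short side dir deg 16.0')
pos [429.2 -15.5 150.1] ty 8.43 t 22.45 open 85.3 F [-0.5  0.   0.1] q7 -0.27
YAW -0.0008 (-0.1 deg) then SHIFT x -0.0419 y 0.0044 z 0.1654
```

View pics/w7.png

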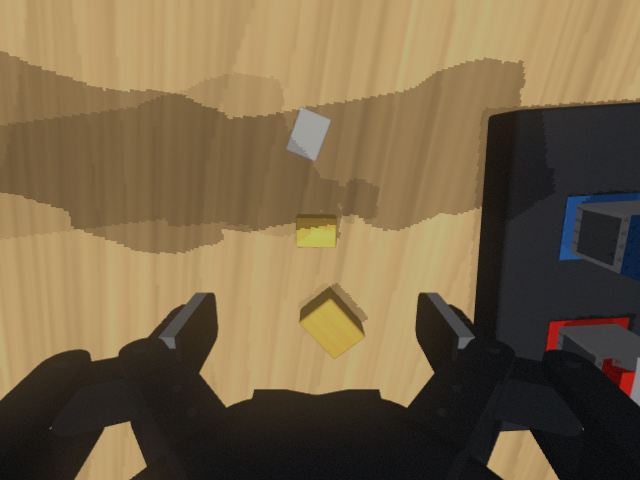

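The chosen brass block is at (316,231), the white one is above it at (309,134) and the large one is below at (332,322). I'll fix the mask for it.

```bash
python3 -c "
from h import *
s=bot.read_state();f=bot.grab_frame('wrist');T=wristT(f,s)
h=cv2.cvtColor(f['image'],cv2.COLOR_RGB2HSV).astype(int)
for r in range(208,256,3): print(r,h[r,310].tolist(),f['image'][r,310].tolist())
print(h[240,288:345:4].tolist())
for vmin in (20,115):
  m=(h[...,0]>=26)&(h[...,0]<36)&(h[...,1]>110)&(h[...,2]>vmin)
  v,u=np.nonzero(m[205:255,285:350]);print(u.min()+285,u.max()+285,v.min()+205,v.max()+205,rect(f,T,m,.018,(285,205,350,255)))
"
```

```text
208 [17, 120, 125] [125, 100, 66]
211 [18, 122, 125] [125, 101, 65]
214 [19, 139, 103] [103, 83, 47]
217 [21, 156, 93] [93, 75, 36]
220 [20, 165, 128] [128, 100, 45]
223 [20, 160, 134] [134, 106, 50]
226 [20, 163, 133] [133, 105, 48]
229 [24, 155, 191] [191, 167, 75]
232 [24, 153, 190] [190, 168, 76]
235 [30, 133, 191] [191, 190, 91]
238 [29, 136, 191] [191, 187, 89]
241 [28, 142, 191] [191, 185, 85]
244 [28, 139, 191] [191, 185, 87]
247 [21, 134, 166] [166, 141, 79]
250 [19, 108, 192] [192, 161, 111]
253 [18, 110, 192] [192, 160, 109]
[[19, 109, 185], [19, 111, 186], [20, 154, 161], [28, 138, 191], [28, 138, 191], [28, 140, 191], [28, 137, 192], [28, 141, 190], [28, 140, 191], [27, 142, 191], [27, 142, 191], [27, 141, 192], [19, 133, 172], [18, 111, 183], [18, 112, 178]]
298 335 228 246 (428.8, -14.6, 'short 15.4 long 29.9', 'short side dir deg -81.6')
298 335 228 246 (428.8, -14.6, 'short 15.4 long 29.9', 'short side dir deg -81.6')
```

```bash
python3 -c "
from h import *
s=bot.read_state();f=bot.grab_frame('wrist');T=wristT(f,s)
P=ray(f,T,[[296.7,218.7],[336.3,218.7],[296.7,247],[336.6,247],[316.7,232.8]],.018)*1000
print(P.round(1),np.linalg.norm(P[0]-P[1]),np.linalg.norm(P[0]-P[2]))
go(P[4][:2],26,8.4)
"
```

```text
[[411.4  -2.3  18. ]
 [441.7   2.1  18. ]
 [414.4 -24.9  18. ]
 [445.6 -20.3  18. ]
 [428.3 -11.2  18. ]] 30.580726913935248 22.790866258888816
pos [428.8 -15.5 150. ] ty 8.43 t 22.55 open 85.6 F [ 0.5 -0.   0.1] q7 -0.27
YAW 0.0003 (0.0 deg) then SHIFT x 0.0058 y 0.0002 z 0.1653
```

Request:
{"name": "carry_out", "arguments": {"deltas": [[[0.0058, 0.0002, 0.02, 0], [0, 0, 0.035, 0], [0, 0, 0.04, 0], [0, 0, 0.035, 0], [0, 0, 0.02, 0], [0, 0, 0.01, 0], [0, 0, 0.005, 0], [0, 0, 0, 0], [0, 0, 0, 0], [0, 0, 0, 0]]]}}

```text
time: 23.55
ee_pos: [0.4286, -0.0114, 0.0268]
tool_rot: [2.051, 2.378, 0.001]
force: [0.7, -0.6, -0.3]
opening: 0.0851
```

```bash
python3 -c "
from h import *
go((428.3,-11.2),25,8.4)
"
```

```text
pos [428.6 -11.4  26.8] ty 8.42 t 23.55 open 85.1 F [ 0.7 -0.6 -0.3] q7 -0.54
YAW 0.0003 (0.0 deg) then SHIFT x 0.0003 y -0.0003 z 0.0024
```

Request:
{"name": "carry_out", "arguments": {"deltas": [[[0, 0, 0.0024, 0], [0, 0, 0, 0]]]}}

```text
time: 23.75
ee_pos: [0.4281, -0.0114, 0.0245]
tool_rot: [2.052, 2.378, 0.0]
force: [0.1, -0.1, 0.3]
opening: 0.0856
```

Request:
{"name": "carry_out", "arguments": {"deltas": [[[0, 0, 0, 0], [0, 0, 0, 0], [0, 0, 0, 0], [0, 0, 0, 0], [0, 0, 0, 0], [0, 0, 0, 0], [0, 0, 0, 0]]], "claw": 1}}

```text
time: 24.45
ee_pos: [0.428, -0.0112, 0.0246]
tool_rot: [2.052, 2.379, -0.0]
force: [-1.4, 0.3, 5.9]
opening: 0.0303
```

```bash
python3 -c "
from h import *
go((639.6,-18.1),150,11.8)
"
```

```text
pos [428.  -11.2  24.6] ty 8.45 t 24.45 open 30.3 F [-1.4  0.3  5.9] q7 -0.55
YAW -0.0390 (-3.4 deg) then SHIFT x -0.0668 y 0.2743 z -0.1671
```

Request:
{"name": "carry_out", "arguments": {"deltas": [[[0, 0, -0.01, 0], [0, 0, -0.03, -0.039], [0, 0, -0.05, 0], [0, 0, -0.045, 0], [-0.003, 0.012, -0.025, 0], [-0.007, 0.03, -0.0071, 0], [-0.012, 0.048, 0, 0], [-0.013, 0.053, 0, 0], [-0.013, 0.053, 0, 0], [-0.01, 0.043, 0, 0], [-0.0055, 0.022, 0, 0], [-0.0025, 0.01, 0, 0], [-0.0008, 0.0033, 0, 0], [0, 0, 0, 0], [0, 0, 0, 0], [0, 0, 0, 0]]]}}

```text
time: 26.05
ee_pos: [0.6388, -0.0184, 0.1498]
tool_rot: [1.981, 2.438, -0.001]
force: [-1.1, 1.2, 0.3]
opening: 0.0306
```

```bash
python3 -c "
from h import *
go((639.5,-18.4),66,11.8)
"
```

```text
pos [638.8 -18.4 149.8] ty 11.80 t 26.05 open 30.6 F [-1.1  1.2  0.3] q7 -0.24
YAW 0.0001 (0.0 deg) then SHIFT x -0.0002 y 0.0010 z 0.1118
```

Request:
{"name": "carry_out", "arguments": {"deltas": [[[0, 0.001, 0.015, 0], [0, 0, 0.03, 0], [0, 0, 0.03, 0], [0, 0, 0.02, 0], [0, 0, 0.01, 0], [0, 0, 0.005, 0], [0, 0, 0, 0], [0, 0, 0, 0], [0, 0, 0, 0]]]}}

```text
time: 26.95
ee_pos: [0.641, -0.018, 0.0681]
tool_rot: [1.981, 2.437, 0.002]
force: [0.2, -0.3, -1.3]
opening: 0.0304
```

```bash
python3 -c "
from h import *
go((639.5,-18.4),64.8,11.8)
"
```

```text
pos [641.  -18.   68.1] ty 11.79 t 26.95 open 30.4 F [ 0.2 -0.3 -1.3] q7 -0.30
YAW -0.0001 (-0.0 deg) then SHIFT x -0.0002 y -0.0021 z 0.0045
```

Request:
{"name": "carry_out", "arguments": {"deltas": [[[0, -0.002, 0, 0], [0, 0, 0.0025, 0], [0, 0, 0.002, 0], [0, 0, 0, 0], [0, 0, 0, 0]]]}}

```text
time: 27.45
ee_pos: [0.639, -0.0185, 0.0648]
tool_rot: [1.981, 2.437, -0.001]
force: [-1.9, -0.2, 5.8]
opening: 0.0304
```

```bash
python3 -c "
from h import *
go((639.5,-18.4),64.8,11.8)
"
```

```text
pos [639.  -18.5  64.8] ty 11.78 t 27.45 open 30.4 F [-1.9 -0.2  5.8] q7 -0.30
YAW -0.0002 (-0.0 deg) then SHIFT x 0.0000 y 0.0007 z -0.0001
```

Contact is made. I'll release, rise straight up, then back off to look.

Request:
{"name": "carry_out", "arguments": {"deltas": [[[0, 0, 0, 0], [0, 0, 0, 0], [0, 0, 0, 0], [0, 0, 0, 0], [0, 0, -0.01, 0], [0, 0, -0.03, 0], [0, 0, -0.05, 0], [0, 0, -0.045, 0], [-0.01, 0, -0.025, 0], [-0.03, 0, -0.01, 0], [-0.035, 0, 0, 0], [-0.015, 0, 0, 0], [0, 0, 0, 0], [0, 0, 0, 0], [0, 0, 0, 0]]], "claw": -1}}

```text
time: 28.95
ee_pos: [0.6522, -0.0821, 0.1912]
tool_rot: [-1.978, -2.439, -0.001]
force: [-0.4, 1.2, 0.2]
opening: 0.085
```

```bash
python3 -c "
from h import *
f,T=look('w8')
cv2.imwrite('pics/c8.png',cv2.resize(f['image'][40:320,180:460,::-1],None,fx=2,fy=2,interpolation=cv2.INTER_CUBIC))
go((544,312),150,-92.9,False)
"
```

```text
pos [652.3 -82.2 191.2] ty 11.94 t 29.00 open 85.2 F [0.1 0.7 0.3] q7 -0.11
YAW 1.2198 (104.8 deg) then SHIFT x -0.1708 y -0.5177 z 0.0549
```

View pics/c8.png

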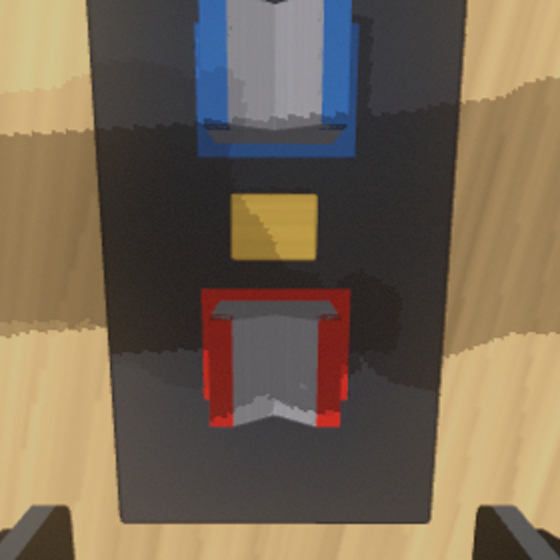

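```bash
python3 -c "
from h import *
s=bot.read_state();f=bot.grab_frame('wrist');T=wristT(f,s)
A=np.radians(11.8);Y=np.array([np.cos(A),np.sin(A)]);X=np.array([-Y[1],Y[0]]);o=np.array([639.6,-18.1])
def L(uv,z):
    p=ray(f,T,(np.array(uv)+.5)/2-.5+[180,40],z)[:,:2]*1000-o; return np.c_[p@X,p@Y].round(1).tolist()
print('set',L([[231,194],[318,194],[231,260],[317,260]],.058))
print('blue base,spot',L([[275,143],[275,157]],.04),'red base,spot',L([[275,301],[275,289]],.04))
"
```

```text
set [[10.8, -16.5], [10.9, 15.1], [-12.7, -16.9], [-12.7, 15.2]]
blue base,spot [[30.1, -0.5], [25.0, -0.5]] red base,spot [[-30.1, -0.4], [-25.2, -0.4]]
```

```bash
python3 -c "
from h import *
print(bot.read_state()['q'].round(2))
go((560,215),190,11.9)
"
```

```text
[ 0.64  0.69 -0.83  1.58  0.55  1.12 -0.11]
pos [652.4 -82.5 191.3] ty 11.93 t 29.05 open 85.5 F [ 0.3 -0.6  0.1] q7 -0.11
YAW 0.0003 (0.0 deg) then SHIFT x 0.4136 y -0.0387 z 0.0017
```

Request:
{"name": "carry_out", "arguments": {"deltas": [[[0.02, -0.002, 0, 0], [0.04, -0.004, 0, 0], [0.055, -0.005, 0, 0], [0.06, -0.0055, 0, 0], [0.06, -0.0055, 0, 0], [0.06, -0.0055, 0, 0], [0.05, -0.005, 0, 0], [0.035, -0.003, 0, 0], [0.02, -0.002, 0, 0], [0.0096, -0.0012, 0, 0], [0.004, 0, 0, 0], [0, 0, 0, 0], [0, 0, 0, 0], [0, 0, 0, 0]]]}}

```text
time: 30.45
ee_pos: [0.5615, 0.2117, 0.1911]
tool_rot: [1.984, 2.435, -0.001]
force: [1.0, 0.0, -0.9]
opening: 0.0855
```

```bash
python3 -c "
from h import *
go((560,215),190,11.9)
print(bot.read_state()['q'].round(2))
f,T=look('w9')
cv2.imwrite('pics/c9.png',f['image'][:,:,::-1])
"
```

```text
pos [561.5 211.7 191.1] ty 11.65 t 30.45 open 85.5 F [ 1.   0.  -0.9] q7 -0.62
YAW -0.0029 (-0.2 deg) then SHIFT x 0.0047 y -0.0010 z 0.0014
[ 0.23  0.6  -0.88  1.73  0.52  1.06 -0.62]
```

View pics/c9.png

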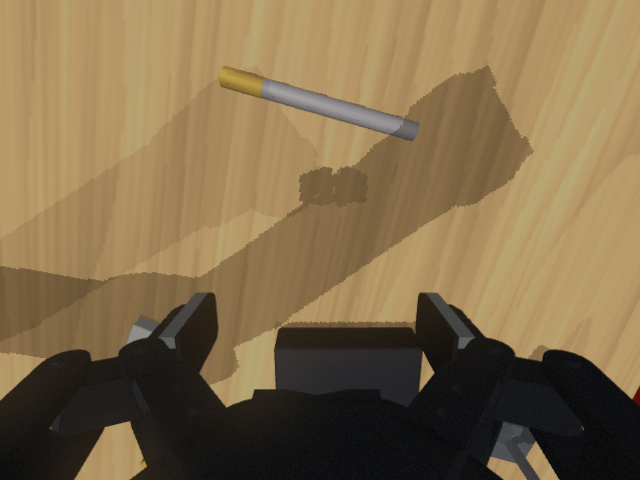

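```bash
python3 -c "
from h import *
s=bot.read_state();f=bot.grab_frame('wrist');T=wristT(f,s)
P=ray(f,T,[[221,76.5],[417.5,131]],.008)[:,:2]*1000;d=P[0]-P[1]
print(P.round(1),np.linalg.norm(d),'mid',P.mean(0).round(1),'brass dir',np.degrees(np.arctan2(d[1],d[0])))
"
```

```text
[[458.1 318.8]
 [630.3 310.3]] 172.47046284244004 mid [544.2 314.6] brass dir 177.16759214009096
```

```bash
python3 -c "
from h import *
go((544,314),120,-78,False)
"
```

```text
pos [561.3 212.2 191.2] ty 11.69 t 30.55 open 85.4 F [-0.3 -0.2 -0.4] q7 -0.62
YAW 1.0436 (89.7 deg) then SHIFT x 0.0057 y -0.1375 z 0.0949
```

Request:
{"name": "carry_out", "arguments": {"deltas": [[[0, 0, 0, 0.06], [0, 0, 0, 0.095], [0, 0, 0, 0.095], [0, 0, 0, 0.095], [0, 0, 0, 0.095], [0, 0, 0, 0.095], [0, 0, 0, 0.095], [0, 0, 0, 0.095], [0, 0, 0, 0.095], [0, 0, 0, 0.095], [0, 0, 0, 0.07], [0, 0, 0, 0.04], [0, 0, 0, 0.0186], [0, 0, 0, 0]]]}}

```text
time: 31.95
ee_pos: [0.5609, 0.2131, 0.1913]
tool_rot: [3.124, 0.331, 0.0]
force: [0.7, -0.4, -0.1]
opening: 0.0857
```

```bash
python3 -c "
from h import *
print(bot.read_state()['q'].round(2))
go((544,314),100,-78,False)
"
```

```text
[-0.01  0.5  -0.53  1.74  0.29  0.99 -2.  ]
pos [560.9 213.1 191.3] ty -77.89 t 31.95 open 85.7 F [ 0.7 -0.4 -0.1] q7 -2.00
YAW 0.0012 (0.1 deg) then SHIFT x 0.0059 y -0.1363 z 0.1218
```

Request:
{"name": "carry_out", "arguments": {"deltas": [[[0, -0.015, 0.015, 0], [0.001, -0.03, 0.03, 0], [0.002, -0.035, 0.03, 0], [0.002, -0.03, 0.025, 0], [0.001, -0.016, 0.013, 0], [0, -0.007, 0.006, 0], [0, -0.0033, 0.0028, 0], [0, 0, 0, 0], [0, 0, 0, 0]]]}}

```text
time: 32.85
ee_pos: [0.5449, 0.3131, 0.1007]
tool_rot: [3.124, 0.329, 0.002]
force: [0.1, -0.0, -0.3]
opening: 0.0856
```

```bash
python3 -c "
from h import *
print(bot.read_state()['q'].round(2))
go((544,314),25,-90,False)
"
```

```text
[-0.21  0.66 -0.48  1.72  0.38  0.86 -2.22]
pos [544.9 313.1 100.7] ty -77.99 t 32.85 open 85.6 F [ 0.1 -0.  -0.3] q7 -2.22
YAW 0.1397 (12.0 deg) then SHIFT x -0.0012 y -0.0012 z 0.1010
```

Request:
{"name": "carry_out", "arguments": {"deltas": [[[0, 0, 0, 0.035], [-0.001, -0.001, 0.01, 0.035], [0, 0, 0.025, 0], [0, 0, 0.03, 0], [0, 0, 0.02, 0], [0, 0, 0.01, 0], [0, 0, 0.004, 0], [0, 0, 0, 0], [0, 0, 0, 0]]]}}

```text
time: 33.75
ee_pos: [0.5435, 0.3152, 0.0266]
tool_rot: [-3.136, -0.167, -0.002]
force: [0.1, -1.2, 0.4]
opening: 0.0852
```

```bash
python3 -c "
from h import *
print(bot.read_state()['q'].round(2))
go((544,314),24.5,-84,False)
"
```

```text
[-0.27  0.75 -0.41  1.74  0.42  0.74 -2.36]
pos [543.5 315.2  26.6] ty -83.92 t 33.75 open 85.2 F [ 0.1 -1.2  0.4] q7 -2.36
YAW 0.0009 (0.1 deg) then SHIFT x 0.0004 y 0.0017 z 0.0027
```

Request:
{"name": "carry_out", "arguments": {"deltas": [[[0.0006, 0.001, 0.0024, 0], [0, 0, 0, 0]]]}}

```text
time: 33.95
ee_pos: [0.5439, 0.3141, 0.0243]
tool_rot: [-3.137, -0.166, -0.001]
force: [0.3, -1.0, -0.3]
opening: 0.0854
```

Request:
{"name": "carry_out", "arguments": {"deltas": [[[0, 0, 0, 0], [0, 0, 0, 0], [0, 0, 0, 0], [0, 0, 0, 0], [0, 0, 0, 0], [0, 0, 0, 0], [0, 0, 0, 0], [0, 0, 0, 0]]], "claw": 1}}

```text
time: 34.75
ee_pos: [0.5441, 0.3144, 0.0243]
tool_rot: [-3.137, -0.167, -0.002]
force: [1.1, 0.5, 3.0]
opening: 0.0132
```

```bash
python3 -c "
from h import *
go((639.6,-18.2),200,11.8,False)
"
```

```text
pos [544.1 314.4  24.3] ty -83.92 t 34.75 open 13.2 F [1.1 0.5 3. ] q7 -2.36
YAW -1.1137 (-95.7 deg) then SHIFT x -0.4602 y 0.0340 z -0.2343
```

Request:
{"name": "carry_out", "arguments": {"deltas": [[[0, 0, -0.005, 0], [0, 0, -0.015, 0], [0, 0, -0.03, 0], [0, 0, -0.04, 0], [0, 0, -0.04, 0], [0, 0, -0.035, 0], [0, 0, -0.025, 0], [0, 0, -0.01, 0], [0, 0, -0.005, 0], [0, 0, 0, 0], [0, 0, 0, 0]]]}}

```text
time: 35.85
ee_pos: [0.5429, 0.3136, 0.1765]
tool_rot: [3.136, 0.167, -0.003]
force: [-0.4, -0.2, -0.9]
opening: 0.0002
```

```bash
python3 -c "
from h import *
f,T=look('w10')
go((639.6,-18.2),200,11.8,False)
"
```

```text
pos [542.8 313.6 176.3] ty -83.91 t 35.90 open -0.2 F [-0.3 -0.1 -0.4] q7 -2.27
YAW -1.1136 (-95.7 deg) then SHIFT x -0.4595 y 0.0358 z -0.0315
```

View pics/w10.png

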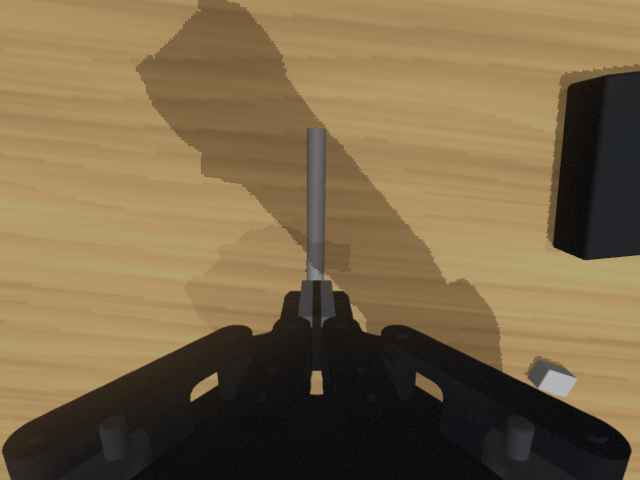

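```bash
python3 -c "
from h import *
s=bot.read_state();f=bot.grab_frame('wrist');T=wristT(f,s);M=R.from_rotvec(s['tool_rot']).as_matrix()
P=ray(f,T,[[316.5,128],[317,270]],.008)*1000;print(P.round(1))
for p in P: print('tool',(M.T@(p-s['ee_pos']*1000)).round(1))
d=P[0]-P[1];print('dir',np.degrees(np.arctan2(d[1],d[0])))
C=f['tool_from_camera'];K=f['mtx']
for r in (281,285,290):
  for x in(0,.011):
    v=C[:3,:3]@np.array([(317-K[0,2])/K[0,0],(r-K[1,2])/K[1,1],1]);k=(x-C[0,3])/v[0];print(r,x,(C[2,3]+k*v[2])*1000)
"
```

```text
[[625.3 322.5   8. ]
 [501.8 308.9   8. ]]
tool [ 83.3  -0.2 168.2]
tool [-40.9   0.2 168.4]
dir 6.286783047366909
281 0 42.21605732056869
281 0.011 15.430279953239534
285 0 36.89481050134161
285 0.011 10.983707662796299
290 0 30.666683874069957
290 0.011 5.779323009535542
```

The shaft slipped out on lifting because the fingertips only pinched it above its axis. It still lies on the bench, now aligned with the tool and centred, with its far end at (316,128). I'll go lower this time, with a small opening, feeling for the bench.

Request:
{"name": "carry_out", "arguments": {"deltas": [[[-0.0022, 0, 0, 0], [0, 0, 0.02, 0], [0, 0, 0.04, 0], [0, 0, 0.045, 0], [0, 0, 0.04, 0], [0, 0, 0.03, 0], [0, 0, 0.016, 0], [0, 0, 0.008, 0], [0, 0, 0, 0], [0, 0, 0, 0], [0, 0, 0, 0]]], "claw": 0.34}}

```text
time: 37.05
ee_pos: [0.5428, 0.3145, 0.0297]
tool_rot: [-3.136, -0.167, -0.003]
force: [-0.0, -0.2, -0.0]
opening: 0.0283
```

Request:
{"name": "carry_out", "arguments": {"deltas": [[[0, 0, 0.004, 0], [0, 0, 0, 0], [0, 0, 0, 0]]]}}

```text
time: 37.35
ee_pos: [0.542, 0.3139, 0.0256]
tool_rot: [-3.137, -0.167, -0.001]
force: [0.7, -0.4, 0.1]
opening: 0.028
```

Request:
{"name": "carry_out", "arguments": {"deltas": [[[0, 0, 0.0035, 0], [0, 0, 0, 0], [0, 0, 0, 0]]]}}

```text
time: 37.65
ee_pos: [0.5417, 0.3139, 0.0226]
tool_rot: [3.137, 0.167, -0.0]
force: [0.8, 0.5, 0.3]
opening: 0.0284
```

Request:
{"name": "carry_out", "arguments": {"deltas": [[[0, 0, 0.0025, 0], [0, 0, 0, 0], [0, 0, 0, 0]]]}}

```text
time: 37.95
ee_pos: [0.542, 0.3141, 0.0218]
tool_rot: [3.137, 0.167, 0.001]
force: [-2.8, -2.4, 6.8]
opening: 0.0282
```

Request:
{"name": "carry_out", "arguments": {"deltas": [[[0, 0, 0.002, 0], [0, 0, 0, 0], [0, 0, 0, 0]]]}}

```text
time: 38.25
ee_pos: [0.542, 0.3142, 0.0218]
tool_rot: [3.136, 0.167, 0.001]
force: [-5.5, -3.7, 17.9]
opening: 0.0278
```

Request:
{"name": "carry_out", "arguments": {"deltas": [[[0, 0, -0.003, 0], [0, 0, 0, 0], [0, 0, 0, 0]]]}}

```text
time: 38.55
ee_pos: [0.5421, 0.3141, 0.0218]
tool_rot: [-3.137, -0.167, -0.001]
force: [-0.2, -0.4, 3.4]
opening: 0.0282
```

Request:
{"name": "carry_out", "arguments": {"deltas": [[[0, 0, 0, 0], [0, 0, 0, 0], [0, 0, 0, 0], [0, 0, 0, 0], [0, 0, 0, 0], [0, 0, 0, 0]]], "claw": 1}}

```text
time: 39.15
ee_pos: [0.5426, 0.3145, 0.0226]
tool_rot: [-3.137, -0.166, -0.002]
force: [-0.7, -0.4, 9.4]
opening: 0.0138
```

Request:
{"name": "carry_out", "arguments": {"deltas": [[[0, 0, -0.002, 0], [0, 0, -0.004, 0], [0, 0, -0.005, 0], [0, 0, 0, 0], [0, 0, 0, 0]]]}}

```text
time: 39.65
ee_pos: [0.5417, 0.3139, 0.0297]
tool_rot: [3.137, 0.167, -0.0]
force: [-0.6, -0.6, -3.3]
opening: 0.0138
```

Request:
{"name": "carry_out", "arguments": {"deltas": [[[0, 0, -0.003, 0], [0, 0, -0.006, 0], [0, 0, -0.009, 0], [0, 0, -0.01, 0], [0, 0, -0.01, 0], [0, 0, -0.008, 0], [0, 0, -0.004, 0], [0, 0, 0, 0], [0, 0, 0, 0]]]}}

```text
time: 40.55
ee_pos: [0.5418, 0.3138, 0.0673]
tool_rot: [3.137, 0.167, -0.0]
force: [0.4, -0.1, -2.9]
opening: 0.0136
```

```bash
python3 -c "
from h import *
go((639.6,-18.2),200,11.8,False)
f,T=look('w11')
"
```

```text
pos [541.8 313.8  67.3] ty -83.92 t 40.55 open 13.6 F [ 0.4 -0.1 -2.9] q7 -2.34
YAW -1.1138 (-95.7 deg) then SHIFT x -0.4600 y 0.0371 z -0.1769
```

View pics/w11.png

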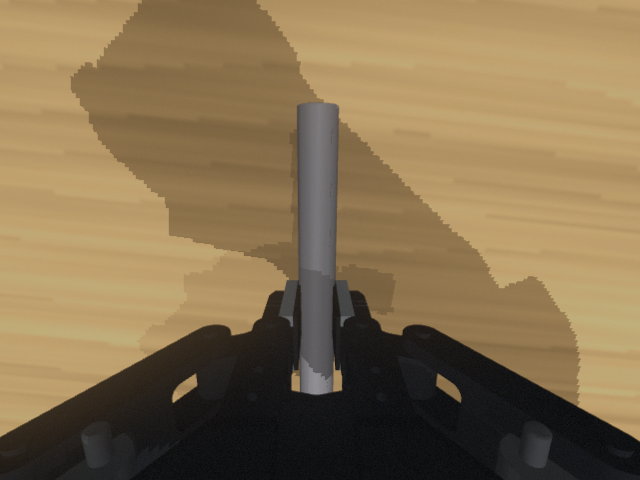

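Request:
{"name": "carry_out", "arguments": {"deltas": [[[0, 0, -0.005, 0], [0, 0, -0.012, 0], [0, 0, -0.02, 0], [0, 0, -0.025, -0.02], [0, 0, -0.025, -0.04], [0, 0, -0.025, -0.06], [0, 0, -0.02, -0.07], [0, 0, -0.012, -0.075], [0, 0, -0.006, -0.075], [0, 0, 0, -0.075], [0, 0, 0, -0.075], [0, 0, 0, -0.075], [0, 0, 0, -0.075], [0, 0, 0, -0.075], [0, 0, 0, -0.075], [0, 0, 0, -0.075], [0, 0, 0, -0.07], [0, 0, 0, -0.06], [0, 0, 0, -0.045], [0, 0, 0, -0.03]]]}}

```text
time: 42.6
ee_pos: [0.5423, 0.3137, 0.1813]
tool_rot: [2.057, 2.373, 0.001]
force: [1.0, -0.1, -2.6]
opening: 0.014
```

Request:
{"name": "carry_out", "arguments": {"deltas": [[[0, 0, 0, -0.02], [0, 0, 0, -0.01], [0, 0, 0, -0.008], [0, 0, 0, 0], [0, 0, 0, 0]]]}}

```text
time: 43.1
ee_pos: [0.5418, 0.3139, 0.18]
tool_rot: [1.992, 2.429, -0.0]
force: [-0.8, -0.6, -2.8]
opening: 0.0133
```

```bash
python3 -c "
from h import *
print(bot.read_state()['q'].round(2))
go((639.6,-18.2),180,11.8,False)
"
```

```text
[ 0.04  0.67 -0.88  1.67  0.57  1.08 -0.81]
pos [541.8 313.9 180. ] ty 11.29 t 43.10 open 13.3 F [-0.8 -0.6 -2.8] q7 -0.81
YAW -0.0060 (-0.5 deg) then SHIFT x -0.4601 y 0.0370 z -0.0000
```

Request:
{"name": "carry_out", "arguments": {"deltas": [[[0, 0, 0, -0.006], [-0.01, 0.001, 0, 0], [-0.02, 0.002, 0, 0], [-0.03, 0.0025, 0, 0], [-0.04, 0.003, 0, 0], [-0.045, 0.0035, 0, 0], [-0.05, 0.004, 0, 0], [-0.05, 0.004, 0, 0], [-0.05, 0.004, 0, 0], [-0.045, 0.0035, 0, 0], [-0.04, 0.003, 0, 0], [-0.03, 0.0025, 0, 0], [-0.022, 0.002, 0, 0], [-0.015, 0.001, 0, 0], [-0.008, 0.001, 0, 0], [-0.004, 0, 0, 0], [-0.001, 0, 0, 0], [0, 0, 0, 0], [0, 0, 0, 0], [0, 0, 0, 0]]]}}

```text
time: 45.1
ee_pos: [0.6396, -0.0172, 0.18]
tool_rot: [-1.979, -2.44, -0.0]
force: [-0.4, -0.2, -3.4]
opening: 0.0134
```

```bash
python3 -c "
from h import *
go((639.6,-18.3),112,11.8,False)
f,T=look('w12');im=f['image']
s=bot.read_state();M=R.from_rotvec(s['tool_rot']).as_matrix()
g=cv2.cvtColor(im,cv2.COLOR_RGB2GRAY)
h=cv2.cvtColor(im,cv2.COLOR_RGB2HSV)
a=cv2.resize(im[60:300,220:420,::-1],None,fx=2.5,fy=2.5,interpolation=cv2.INTER_CUBIC)
cv2.imwrite('pics/c12.png',a)
for r in (95,100,103,106):
  for dz in (.006,.014):
    p=ray(f,T,[[317.5,r]],s['ee_pos'][2]-dz)[0]-s['ee_pos'];print(r,dz,(M.T@p*1000).round(1))
"
```

```text
pos [639.6 -17.2 180. ] ty 11.90 t 45.10 open 13.4 F [-0.4 -0.2 -3.4] q7 -0.24
YAW 0.0011 (0.1 deg) then SHIFT x -0.0014 y -0.0003 z 0.0907
95 0.006 [86.2  0.   6. ]
95 0.014 [87.3  0.1 14. ]
100 0.006 [84.5  0.   6. ]
100 0.014 [85.6  0.1 14. ]
103 0.006 [83.5  0.   6. ]
103 0.014 [84.5  0.1 14. ]
106 0.006 [82.5  0.   6. ]
106 0.014 [83.5  0.1 14. ]
```

View pics/c12.png

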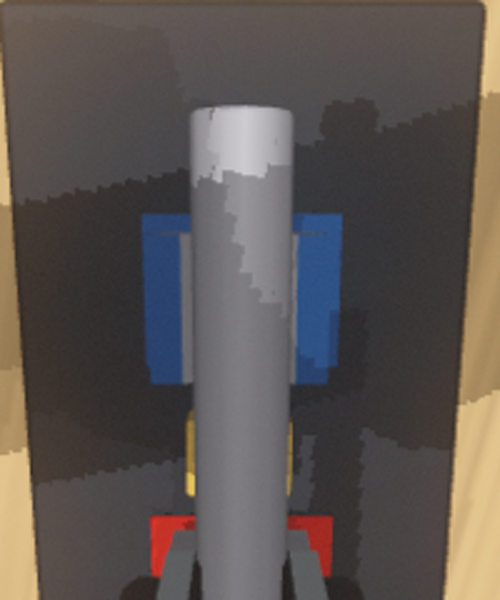

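Request:
{"name": "carry_out", "arguments": {"deltas": [[[0, -0.001, 0.005, 0.001], [0, -0.001, 0.015, 0], [0, 0, 0.02, 0], [0, 0, 0.02, 0], [0, 0, 0.015, 0], [0, 0, 0.008, 0], [0, 0, 0.004, 0], [0, 0, 0, 0], [0, 0, 0, 0], [0, 0, 0, 0]]]}}

```text
time: 46.15
ee_pos: [0.6388, -0.0183, 0.1154]
tool_rot: [1.982, 2.436, 0.001]
force: [0.6, 0.1, -3.7]
opening: 0.0135
```

```bash
python3 -c "
from h import *
go((638.9,-17.2),107.5,11.8,False)
"
```

```text
pos [638.8 -18.3 115.4] ty 11.73 t 46.15 open 13.5 F [ 0.6  0.1 -3.7] q7 -0.28
YAW -0.0008 (-0.1 deg) then SHIFT x 0.0014 y 0.0005 z 0.0105
```

Request:
{"name": "carry_out", "arguments": {"deltas": [[[0.0014, 0.0005, 0.003, 0], [0, 0, 0.003, 0], [0, 0, 0.002, 0], [0, 0, 0, 0], [0, 0, 0, 0]]]}}

```text
time: 46.65
ee_pos: [0.6385, -0.0172, 0.1087]
tool_rot: [1.982, 2.437, 0.0]
force: [0.5, 0.6, -4.1]
opening: 0.0138
```

Request:
{"name": "carry_out", "arguments": {"deltas": [[[0, 0, 0.0015, 0], [0, 0, 0.001, 0], [0, 0, 0, 0], [0, 0, 0, 0]]]}}

```text
time: 47.05
ee_pos: [0.639, -0.0171, 0.1079]
tool_rot: [1.981, 2.436, 0.001]
force: [-0.9, -0.7, 5.7]
opening: 0.0134
```

Request:
{"name": "carry_out", "arguments": {"deltas": [[[0, 0, -0.0006, 0], [0, 0, 0, 0], [0, 0, 0, 0]]]}}

```text
time: 47.35
ee_pos: [0.639, -0.0172, 0.1079]
tool_rot: [1.982, 2.436, 0.001]
force: [-0.2, 0.2, 5.5]
opening: 0.0131
```

Request:
{"name": "carry_out", "arguments": {"deltas": [[[0, 0, 0, 0], [0, 0, 0, 0], [0, 0, 0, 0], [0, 0, 0, 0], [0, 0, 0, 0]]], "claw": 0.1}}

```text
time: 47.85
ee_pos: [0.6382, -0.0173, 0.107]
tool_rot: [-1.983, -2.437, 0.0]
force: [-0.3, 0.8, -0.3]
opening: 0.0384
```

```bash
python3 -c "
from h import *
go((638.9,-17.2),107.5,11.8,False)
"
```

```text
pos [638.2 -17.3 107. ] ty 11.73 t 47.85 open 38.4 F [-0.3  0.8 -0.3] q7 -0.29
YAW -0.0008 (-0.1 deg) then SHIFT x -0.0001 y 0.0009 z -0.0006
```

Free. I'll rise, open fully and back off towards −x (the robot side) for a check from all the cameras.

Request:
{"name": "carry_out", "arguments": {"deltas": [[[0, 0, -0.01, 0], [0, 0, -0.025, 0], [0, 0, -0.04, 0], [0, 0, -0.045, 0], [0, 0, -0.045, 0], [0, 0, -0.025, 0], [-0.01, 0, -0.01, 0], [-0.03, 0, 0, 0], [-0.05, 0, 0, 0], [-0.05, 0, 0, 0], [-0.03, 0, 0, 0], [-0.015, 0, 0, 0], [-0.005, 0, 0, 0], [0, 0, 0, 0], [0, 0, 0, 0], [0, 0, 0, 0]]]}}

```text
time: 49.45
ee_pos: [0.6674, -0.1547, 0.2575]
tool_rot: [-1.979, -2.44, -0.001]
force: [0.1, -0.3, -0.7]
opening: 0.0386
```

```bash
python3 -c "
from h import *
f,T=look('w13');im=f['image']
a=cv2.resize(im[0:300,170:470,::-1],None,fx=1.6,fy=1.6,interpolation=cv2.INTER_CUBIC)
t=bot.grab_frame('scene')['image'];b=cv2.resize(t[200:380,220:460,::-1],None,fx=1.33,fy=1.33,interpolation=cv2.INTER_CUBIC)
t2=bot.grab_frame('top')['image'];c=cv2.resize(t2[90:280,230:440,::-1],None,fx=1.3,fy=1.3,interpolation=cv2.INTER_CUBIC)
o=np.zeros((490,800,3),np.uint8);o[:a.shape[0],:a.shape[1]]=a;o[:b.shape[0],481:481+b.shape[1]]=b[:,:319];o[241:241+c.shape[0],481:481+c.shape[1]]=c[:248]
cv2.imwrite('pics/c13.png',o);go((638,-17),107,11.8)
"
```

```text
pos [ 667.4 -155.7  257.4] ty 11.83 t 49.60 open 38.5 F [-0.5 -0.4 -0.2] q7 0.03
YAW 0.0003 (0.0 deg) then SHIFT x 0.1890 y -0.0006 z 0.2006
```

View pics/c13.png

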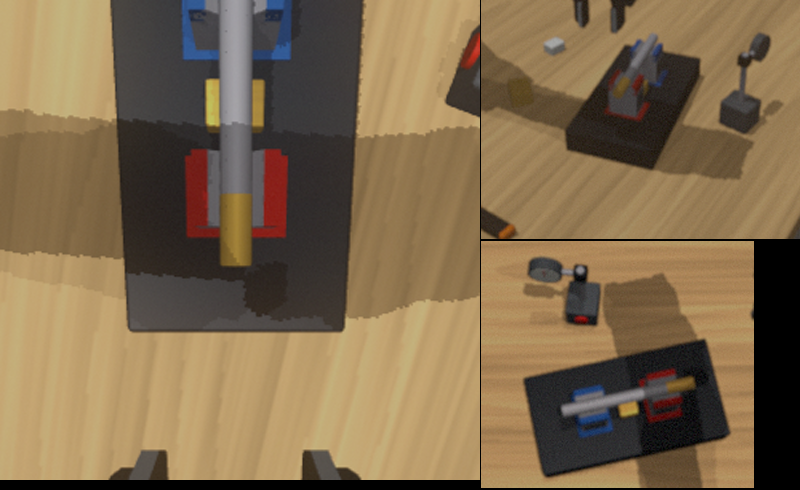

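```bash
python3 -c "
from h import *
s=bot.read_state();f=bot.grab_frame('wrist');T=wristT(f,s)
A=np.radians(11.8);Y=np.array([np.cos(A),np.sin(A)]);X=np.array([-Y[1],Y[0]]);o=np.array([639.6,-18.1])
L=lambda p:np.c_[(p[:,:2]*1000-o)@X,(p[:,:2]*1000-o)@Y].round(1).tolist()
print('brass end wrist',L(ray(f,T,[[317.3,166]],.093)))
print('red base near / spot near',L(ray(f,T,[[317,141.5],[317,148]],.04)))
t=bot.grab_frame('top');print('top both ends',L(ray(t,t['extrinsics'],[[293,220],[394,199.2]],.093)))
cv2.imwrite('pics/c14.png',cv2.resize(t['image'][185:235,280:405,::-1],None,fx=6,fy=6,interpolation=cv2.INTER_CUBIC))
"
```

```text
brass end wrist [[-86.6, -0.4]]
red base near / spot near [[-66.0, -0.5], [-72.1, -0.5]]
top both ends [[83.1, -0.3], [-87.4, -2.3]]
```

View pics/c14.png

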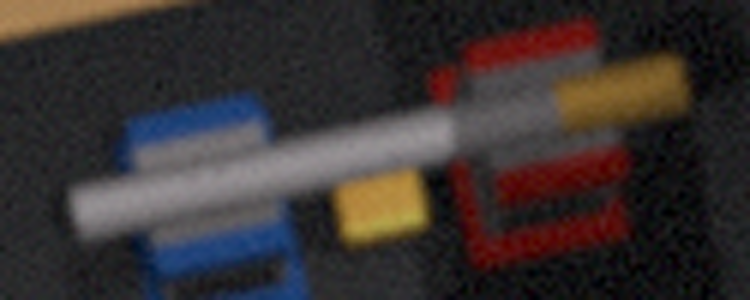

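```bash
python3 -c "
from station import bot
print(bot.job_done())"
```

```text
the job is handed in; nothing more can be done
None
```

The job is done and handed in at about 50 s of the 102 s allowed. Both V-blocks are on their rectangles, the setting block is between them, and the shaft lies in both grooves with its brass end over the red block. The arm is clear and the file and gauge were not touched.

| Check | Result |
|---|---|
| Red V-block | within about 0.5 mm of its spot centre, after one regrasp to correct a 2.6 mm offset |
| Blue V-block | within about 0.7 mm of its spot centre |
| Grooves | in line, to within the measuring error |
| Setting block (the smaller brass one) | about 0.9 mm off the midpoint, square to the line |
| Shaft | about 1.6 mm (wrist camera) to 2.1 mm (top camera) off centre towards the red end; I left it there |

- **Shaft slip:** the first grip on the shaft slipped and left it lying on the bench, turned about 9°. The second, lower grip held.
- **Disagreements:** a close-range wrist measurement of the red V-block in the gripper was about 5 mm out from the later readings, so I did not rely on it. At the last check the cameras also differed by about 2 mm sideways at the shaft's brass end.

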